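# Load cooling blocks onto the sampler deck and seat their lids

### The job

Bring every cooling block from the mat to the yellow-edged fence of the cooling deck and tip it over the fence, so that all of them lie flat and wholly on the deck, side by side, with their orange lids facing up. Press down on every lid so that all are fully home, and only then press the green start button. Leave the bottles, beaker, tub, rack and tip box where they are.

Things in the scene. Friction and masses are not known exactly. Their poses are not given: they have to be found in the camera images.
- deck: Fixed cooling deck: aluminium plate, top 16 mm above the bench. Origin: on the bench at the foot of its front edge (nearest the robot), half-way along. Plate spans x 0 to 165, y -160 to 160 mm; z up. The yellow-edged front step, 16 mm high, is the fence (bare bench before it). White rear stop, 45 mm above the bench, at x 165 to 180. Black lines at y -48, +48 mm divide three bays, centred y -95, 0, 95.
- deck_surface (a point): Centre of the deck plate's top face, 82 mm behind the fence's front, 16 mm above the bench. Here each block shall lie. A block tipped over the fence lands with its foot end 20 to 45 mm short of the fence's front edge; pushed on its foot end, it then slides wholly onto the deck.
- mat: Fixed black rubber drying mat, 220 (x) by 250 (y) by 3 mm, to the right of the deck; origin at the centre of its underside. The blocks start on it in two rows of two spots (near and far from the robot, about 120 mm apart), 140 mm apart within a row; some spots are empty.
- block1_mid (a point): Centre of the blue cooling block: rigid, 60 (x) by 60 (y) by 108 (z) mm, 0.45 kg, slippery (friction 0.4); may be absent. It starts standing on end (z up), its lid side (-x) to the robot within 25 degrees. Grip it across y. With its foot at the fence, a push of 2 to 4 N away from the robot 100 mm above the foot (above the lids) tips it onto the deck: then its -x is up, its z away from the robot.
- block1_low (a joint): The low lid of the blue block: round, orange, 34 mm across, on the middle line of its -x face, 26 mm from its foot end (block z = -28 mm from its centre). Value: how far it stands out from home, m: 0 home (outer face then 8 mm proud of the block's face), at most 0.010. Slides in stiffly (5 N), stays where left, stops hard when home.
- block1_high (a joint): The high lid of the blue block: round, orange, 34 mm across, on the middle line of its -x face, 62 mm from its foot end (block z = +8 mm from its centre). Value: how far it stands out from home, m: 0 home (outer face then 8 mm proud of the block's face), at most 0.010. Slides in stiffly (5 N), stays where left, stops hard when home.
- block2_mid (a point): Centre of the bare aluminium cooling block: rigid, 60 (x) by 60 (y) by 108 (z) mm, 0.45 kg, slippery (friction 0.4); may be absent. It starts standing on end (z up), its lid side (-x) to the robot within 25 degrees. Grip it across y. With its foot at the fence, a push of 2 to 4 N away from the robot 100 mm above the foot (above the lids) tips it onto the deck: then its -x is up, its z away from the robot.
- block2_low (a joint): The low lid of the bare aluminium block: round, orange, 34 mm across, on the middle line of its -x face, 26 mm from its foot end (block z = -28 mm from its centre). Value: how far it stands out from home, m: 0 home (outer face then 8 mm proud of the block's face), at most 0.010. Slides in stiffly (5 N), stays where left, stops hard when home.
- block2_high (a joint): The high lid of the bare aluminium block: round, orange, 34 mm across, on the middle line of its -x face, 62 mm from its foot end (block z = +8 mm from its centre). Value: how far it stands out from home, m: 0 home (outer face then 8 mm proud of the block's face), at most 0.010. Slides in stiffly (5 N), stays where left, stops hard when home.
- block3_mid (a point): Centre of the green cooling block: rigid, 60 (x) by 60 (y) by 108 (z) mm, 0.45 kg, slippery (friction 0.4); may be absent. It starts standing on end (z up), its lid side (-x) to the robot within 25 degrees. Grip it across y. With its foot at the fence, a push of 2 to 4 N away from the robot 100 mm above the foot (above the lids) tips it onto the deck: then its -x is up, its z away from the robot.
- block3_low (a joint): The low lid of the green block: round, orange, 34 mm across, on the middle line of its -x face, 26 mm from its foot end (block z = -28 mm from its centre). Value: how far it stands out from home, m: 0 home (outer face then 8 mm proud of the block's face), at most 0.010. Slides in stiffly (5 N), stays where left, stops hard when home.
- block3_high (a joint): The high lid of the green block: round, orange, 34 mm across, on the middle line of its -x face, 62 mm from its foot end (block z = +8 mm from its centre). Value: how far it stands out from home, m: 0 home (outer face then 8 mm proud of the block's face), at most 0.010. Slides in stiffly (5 N), stays where left, stops hard when home.
- block4_mid (a point): Centre of the grey cooling block: rigid, 60 (x) by 60 (y) by 108 (z) mm, 0.45 kg, slippery (friction 0.4); may be absent. It starts standing on end (z up), its lid side (-x) to the robot within 25 degrees. Grip it across y. With its foot at the fence, a push of 2 to 4 N away from the robot 100 mm above the foot (above the lids) tips it onto the deck: then its -x is up, its z away from the robot.
- block4_low (a joint): The low lid of the grey block: round, orange, 34 mm across, on the middle line of its -x face, 26 mm from its foot end (block z = -28 mm from its centre). Value: how far it stands out from home, m: 0 home (outer face then 8 mm proud of the block's face), at most 0.010. Slides in stiffly (5 N), stays where left, stops hard when home.
- block4_high (a joint): The high lid of the grey block: round, orange, 34 mm across, on the middle line of its -x face, 62 mm from its foot end (block z = +8 mm from its centre). Value: how far it stands out from home, m: 0 home (outer face then 8 mm proud of the block's face), at most 0.010. Slides in stiffly (5 N), stays where left, stops hard when home.
- start_top (a point): Centre of the top of the green round start button (32 mm across) on a fixed grey box 90 by 90 by 35 mm, left of the deck; it is pressed straight down.
- start (a joint): Travel of the start button in m: 0 released, 0.006 fully down (about 5 N); it springs back.
- bottle_a: Bystander, to be left alone: white jar, 64 mm across, 130 mm high; origin at the centre of its underside.
- bottle_b: Bystander, to be left alone: amber bottle with a blue cap, 56 mm across, 120 mm high; origin at the centre of its underside.
- beaker: Bystander, to be left alone: glass beaker, 72 mm across, 90 mm high; origin at the centre of its underside.
- tipbox: Bystander, to be left alone: open blue tip box, 85 by 120 by 50 mm; origin at the centre of its underside.
- tube_rack: Bystander, to be left alone: black tube rack with holes, 70 by 160 by 45 mm; origin at the centre of its underside.
- lid_tub: Bystander, to be left alone: closed white tub, 80 mm across, 50 mm high; origin at the centre of its underside.
Not all that is in view belongs to the job. Of the things that look like the part that bears block3_mid, take the one that is farthest from the robot's base at the start.

How it is judged:
By the outcome, as a careful person would: the job done as asked, in the order asked, and still so for the second after the job is handed in, with the robot touching nothing.
Of block1, block2, block3, block4 only 2 to 3 are there at a start; the rules pass over those that are not, and their reading is None.
At some moment in a run one of block1, block2, block3, block4 may be knocked a few centimetres aside while the robot is not near it.
Once in a run the grip may slacken for a moment while it holds something.
It also fails if it takes over 210 s, if anything falls off the work surface, if the arm or the gripper's body presses on something with over 40 N, if the wrist force passes 120 N, or if a joint passes its speed limit or range.

### The arm

A 7-joint arm with a two-finger parallel gripper is mounted at the origin on the work surface. World frame = base frame: x ahead of the robot, y to its left, z up, the work surface at z = 0. Lengths are in m, angles in rad, forces in N, time in s.
With the tool pointing down it reaches from about 0.4 to 0.85 m from the base axis. Payload 4.5 kg.
Tool frame: the origin (TCP) lies on the centre line of the jaws, within the pads' length; the fingertips stand r.tip_extent ahead of it and the grasp point (between the pads) is the TCP (r.tip_extent is the distance from the TCP to the fingertips, in m); z points along the fingers, y is the line along which they close (so a half turn about z gives the same grasp; the last joint's range is limited). The gripper opens to 88 mm and grips with 3 to 60 N. Pads are 18 mm wide; open, the fingers measure 123 mm over their backs; the gripper's body (75 mm by 187 mm) begins 45 mm behind the grasp point.
Start: joints at [-1.265, 0.689, -0.195, 1.565, 0.157, 0.902, -0.215], TCP at [0.168, 0.602, 0.258] pointing down, gripper open.
Joint ranges: [-3.01, 3.01], [-0.46, 2.08], [-1.47, 1.51], [0.13, 2.56], [-1, 4.14], [0.04, 2.09], [-2.66, 2.66]. Speed limits (rad/s): [2.57, 2.57, 3.14, 3.14, 3.14, 3.14, 3.14].

### API

Orientations are given as a unit quaternion [x, y, z, w].
In Python, from plant import sensors, vision, finish_job, r gives the robot as it stands. The module is installed in compiled form; this text tells all that it offers.
- The arm moves only by the tool step_arm, never from a script. Its argument "steps" is a list of rows, each a list of 2 entries, a list of its own where there are three numbers: the shift along the tool's x, y, z in cm, then the turn, a rotation vector about the tool's x, y, z in degrees. A call has 1 to 12 rows; each row shifts and turns the commanded pose from where the row before left it, along the tool's axes as they then stand; what a row does not reach is not made up. A row lasts 1/8 s, in which the tool goes at most 62.5 mm and 10.7 degrees, less where a joint would pass 70% of its speed; a pose out of reach is approached as far as the arm can. A call with a gripper value outside its range is refused whole. "claw" is the opening, from -1 (shut) to 1 (fully open), set as the call begins (left out, the last holds). The fingers move at their own pace and stop on an object; "grip_force" is the grip in N (left out, the last holds). Time passes only in rows, so rows that do not move let the fingers close. It gives the time, the measured TCP pose, the force, the opening and the grip force at its end, in the units of the state.
- sensors.get_state(): the state, without advancing time (a new reading comes with each control period).
- vision.snapshot(name): name is "side" or "top"; returns a dict with "img" (420x560x3 uint8, red, green, blue), "fx", "fy", "cx", "cy" (pixels), "position" and "rotation" of the camera in the world. Camera axes: x right, y down, z forward; pixel columns grow to the right and rows downward; lengths in m; the calibration is good to about 2 mm. A picture is of the moment at which its call begins. There is no depth.
- finish_job(): hands the job in; it is judged then, once.
The state is a dict: "clock": time; "q": joint angles; "qd": joint speeds; "joint_torque": joint torques, N m; "tool_pos": TCP position; "eef_rot": TCP orientation; "contact_force": force on the tool from outside, world axes, zero at the start; "moment": the same for the moment, N m; "opening": opening from 0.0 (shut) to 1.0 (fully open); "finger_force": force on a finger pad.
Only numpy, scipy, OpenCV 4.12 (cv2) and the standard library are available. Lean on these libraries where they do the work, as an engineer would, in place of code of your own. Each camera call takes 0.05 s, during which the arm holds its last target. There are 200 camera calls.

## Working session

There is one attempt and no reset: what is moved stays moved. The work goes in short steps, Python scripts to look and compute and a tool call to move; the robot and the scene stay as the last step left them, time stands still between calls to the robot, and variables do not carry over. Pictures are saved under pics/ and viewed, at most 14 in all, crops included, and the job is handed in when it is done.

Besides the shell and the picture viewer there is one more tool, called after "Emit:" by a JSON object that holds its "name" and its "arguments". step_arm: Moves the arm, as the interface text tells. Its arguments: {"type":"object","properties":{"steps":{"type":"array"},"claw":{"type":"number"},"grip_force":{"type":"number"}},"required":["steps"]}

```bash
mkdir -p pics
cat > h.py <<'E'
import numpy as np, cv2, sys
from plant import sensors, vision, finish_job, r
from scipy.spatial.transform import Rotation as R
np.set_printoptions(precision=4,suppress=True)
def snap(name,fn=None,crop=None,k=1):
    s=vision.snapshot(name)
    im=cv2.cvtColor(s['img'],cv2.COLOR_RGB2BGR)
    if crop: a,b,c,d=crop; im=im[b:d,a:c]
    if k!=1: im=cv2.resize(im,None,fx=k,fy=k,interpolation=cv2.INTER_CUBIC)
    if fn: cv2.imwrite('pics/'+fn+'.png',im)
    return s
def at(s,u,v,z):
    d=np.array(s['rotation'])@np.array([(u-s['cx'])/s['fx'],(v-s['cy'])/s['fy'],1.])
    p=np.array(s['position']); return p+d*(z-p[2])/d[2]
def proj(s,P):
    c=np.array(s['rotation']).T@(np.array(P)-np.array(s['position']))
    return s['fx']*c[0]/c[2]+s['cx'],s['fy']*c[1]/c[2]+s['cy']
def st():
    t=sensors.get_state()
    print('t',t['clock'],'pos',np.array(t['tool_pos']),'F',np.array(t['contact_force']),'open',t['opening'],'ff',t['finger_force'])
    print('R\n',R.from_quat(t['eef_rot']).as_matrix())
    return t
def go(P,yaw=None):
    """tool-axes shift (cm) to world P, from measured pose"""
    t=sensors.get_state(); M=R.from_quat(t['eef_rot']).as_matrix()
    print('shift cm',M.T@(np.array(P)-t['tool_pos'])*100)
E
python3 - <<'E'
from h import *
st(); print(r.tip_extent)
for n in('top','side'):
    s=snap(n,n+'0',k=1.42); print(n,s['fx'],s['cx'],s['cy'],np.array(s['position']),np.array(s['rotation']))
E
```

```text
t 0.0 pos [0.1677 0.6015 0.2569] F [ 0.6949 -1.0822 -0.0537] open 1.000620097953194 ff 0.0
R
 [[-0.9633  0.2684 -0.0004]
 [ 0.2684  0.9633 -0.0018]
 [-0.0001 -0.0018 -1.    ]]
0.019
top 408.014345815008 281.2191135718651 205.55322461269103 [ 0.4133 -0.031   1.103 ] [-0.7029  0.7071 -0.0509  0.0573]
side 480.7325670513336 278.40778647591475 215.1639028530402 [-0.0664 -0.7941  1.1595] [ 0.8822 -0.3075  0.1223 -0.3349]
```

```bash
sed -i "s/np.array(s\['rotation'\])/R.from_quat(s['rotation']).as_matrix()/" h.py; grep -n rotation h.py
```

```text
13:    d=R.from_quat(s['rotation']).as_matrix()@np.array([(u-s['cx'])/s['fx'],(v-s['cy'])/s['fy'],1.])
16:    c=R.from_quat(s['rotation']).as_matrix().T@(np.array(P)-np.array(s['position']))
```

View pics/top0.png

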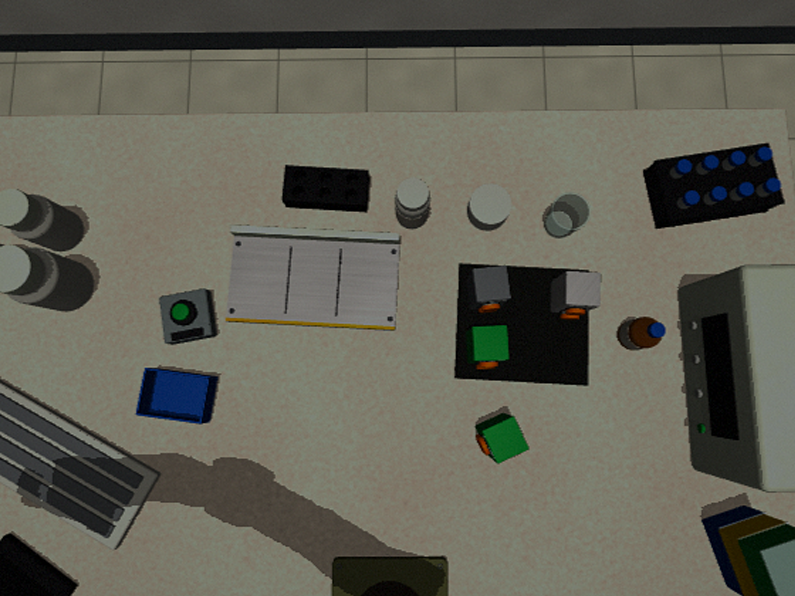

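View pics/side0.png

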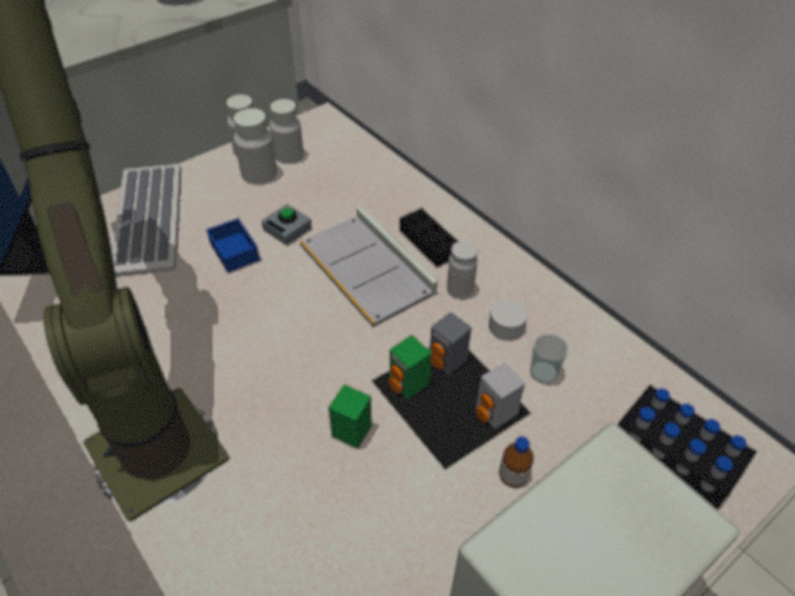

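The top view shows grey (490,285), aluminium (578,292) and green (490,345) blocks on the mat. A decoy green block is off the mat (502,437). Next, enlarged crops.

Run:
```python
from h import *
s=snap('top','topc',(310,175,430,280),6)
s=snap('top','topd',(105,145,295,255),4.2)
```

```text
(no output)
```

View pics/topc.png

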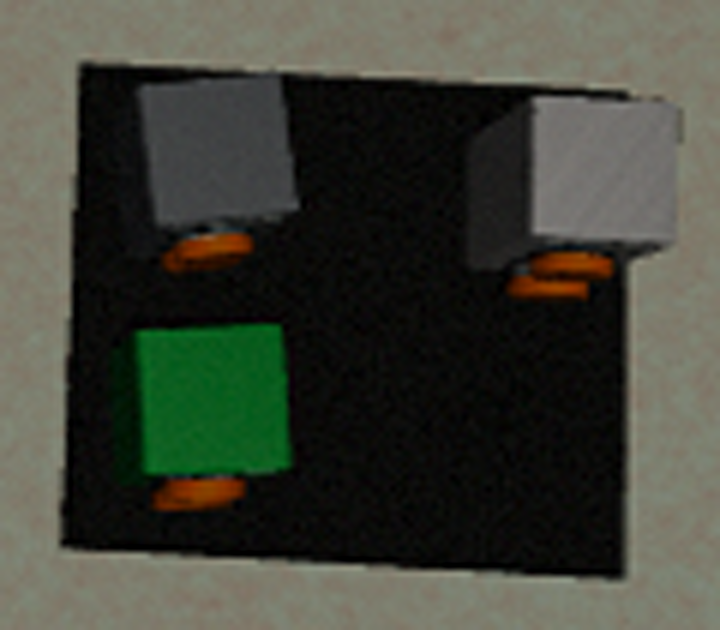

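View pics/topd.png

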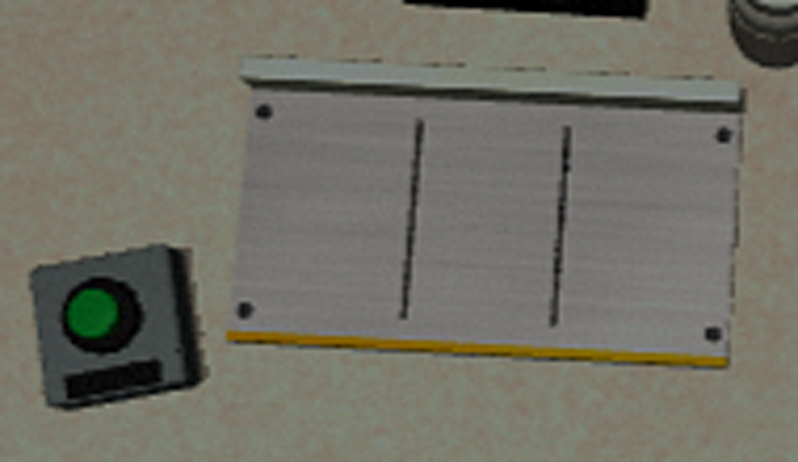

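Run:
```python
from h import *
s=vision.snapshot('top')
def m(pts,o,k,z): return np.array([at(s,o[0]+u/k,o[1]+v/k,z)[:2] for u,v in pts])
B=dict(grey=[(138,87),(278,74),(298,208),(157,226)],alu=[(532,97),(680,103),(674,243),(530,262)],green=[(135,330),(282,323),(290,468),(145,476)])
for n,p in B.items():
    w=m(p,(310,175),6,.111)
    d=[w[0]-w[1],w[3]-w[2],]; f=[w[0]-w[3],w[1]-w[2]]
    print(n,w.mean(0),'len',[np.linalg.norm(x)*1e3 for x in d+f],'yaw from left edge dir',[np.degrees(np.arctan2(-x[0],x[1])) for x in d],'fwd',[np.degrees(np.arctan2(x[1],x[0])) for x in f])
w=m([(228,341),(728,366),(743,90),(243,62)],(105,145),4.2,.016); print('deck front L,R',w[:2]); print('stoptop',m([(743,84),(243,57)],(105,145),4.2,.045))
d=w[0]-w[1]; print(np.linalg.norm(d),np.degrees(np.arctan2(-d[0],d[1])))
print('bays');u=d/np.linalg.norm(d);c=w[:2].mean(0)
for y in(-.095,0,.095): print(c+u*y)
print('button',m([(93,313)],(105,145),4.2,.045), 'box', m([(30,270),(165,245),(188,380),(50,408)],(105,145),4.2,.035))
print('mat',m([(80,63),(625,92),(625,578),(63,546)],(310,175),6,.003))
print('decoy',at(s,502/1.42,437/1.42,.111))
print([ (n,at(s,u/1.42,v/1.42,z)) for n,u,v,z in [('whitejar',412,195,.13),('tub',490,203,.05),('amber',655,330,.12),('tipbox',178,395,.05)]])
```

```text
grey [ 0.5799 -0.1827] len [np.float64(57.984323546730565), np.float64(58.16462550935489), np.float64(58.18242331149705), np.float64(56.19135857669305)] yaw from left edge dir [np.float64(4.996777813239964), np.float64(6.962419743291403)] fwd [np.float64(6.250297261120838), np.float64(6.443711814138721)]
alu [ 0.5675 -0.3401] len [np.float64(60.57065241118788), np.float64(59.31669380724784), np.float64(68.40274491445444), np.float64(58.22041297134684)] yaw from left edge dir [np.float64(-2.7709447960726603), np.float64(7.183953952742824)] fwd [np.float64(-3.483138137255867), np.float64(-5.721902979344021)]
green [ 0.4773 -0.1777] len [np.float64(59.6936811566966), np.float64(58.38245395101357), np.float64(58.931208556488926), np.float64(58.498872842106756)] yaw from left edge dir [np.float64(2.3880071273444146), np.float64(2.823897940269406)] fwd [np.float64(2.5143946035971485), np.float64(1.2293344483291382)]
deck front L,R [[ 0.5273  0.3058]
 [ 0.5094 -0.0135]]
stoptop [[ 0.686  -0.0242]
 [ 0.7061  0.2946]]
0.3198048536386038 -3.2100679573085142
bays
[0.513  0.0513]
[0.5184 0.1461]
[0.5237 0.241 ]
button [[0.5423 0.382 ]] box [[0.5712 0.4273]
 [0.5866 0.3424]
 [0.501  0.324 ]
 [0.484  0.4097]]
mat [[ 0.6381 -0.1374]
 [ 0.6229 -0.3853]
 [ 0.4042 -0.3734]
 [ 0.4195 -0.1253]]
decoy [ 0.3208 -0.1921  0.111 ]
[('whitejar', array([ 0.7344, -0.0455,  0.13  ])), ('tub', array([ 0.7439, -0.1933,  0.05  ])), ('amber', array([ 0.497 , -0.4549,  0.12  ])), ('tipbox', array([0.3911, 0.3767, 0.05  ]))]
```

Emit:
{"name": "step_arm", "arguments": {"steps": [[[-4.05,-2.8,0],[0,0,0]],[[-4.05,-2.8,0],[0,0,0]],[[-4.05,-2.8,0],[0,0,0]],[[-4.05,-2.8,0],[0,0,0]],[[-4.05,-2.8,0],[0,0,0]],[[-4.05,-2.8,0],[0,0,0]],[[-4.05,-2.8,0],[0,0,0]],[[-4.05,-2.8,0],[0,0,0]]], "claw": 1}}

```text
clock: 1.25
tool_pos: [0.4207, 0.2981, 0.2578]
eef_rot: [0.135, 0.991, 0.0, 0.0]
contact_force: [0.2, 1.0, 0.6]
opening: 1.0
finger_force: 0.0
```

Emit:
{"name": "step_arm", "arguments": {"steps": [[[-1.66,-4.05,0],[0,0,0]],[[-1.66,-4.05,0],[0,0,0]],[[-1.66,-4.05,0],[0,0,0]],[[-1.66,-4.05,0],[0,0,0]],[[-1.66,-4.05,0],[0,0,0]],[[-1.66,-4.05,0],[0,0,0]],[[-1.66,-4.05,0],[0,0,0]],[[-1.66,-4.05,0],[0,0,0]],[[-1.66,-4.05,0],[0,0,0]],[[-1.66,-4.05,0],[0,0,0]],[[-1.66,-4.05,0],[0,0,0]],[[0,0,0],[0,0,0]]]}}

```text
clock: 2.75
tool_pos: [0.4757, -0.183, 0.2574]
eef_rot: [0.139, 0.99, -0.001, 0.0]
contact_force: [-0.5, 0.3, -0.0]
opening: 1.002
finger_force: 0.0
```

Emit:
{"name": "step_arm", "arguments": {"steps": [[[0,0,0],[0,0,-6]],[[0,0,0],[0,0,-6]],[[0,0,0],[0,0,-6]],[[0,0,0],[0,0,0]],[[0,0,0],[0,0,0]]]}}

```text
clock: 3.38
tool_pos: [0.4761, -0.1782, 0.2577]
eef_rot: [-0.021, 1.0, 0.0, -0.0]
contact_force: [0.1, 0.1, -0.4]
opening: 1.005
finger_force: 0.0
```

Run:
```python
from h import *
st(); go([.478,-.178,.2]); snap('top','c1',(310,175,430,280),6)
```

```text
t 3.375 pos [ 0.4761 -0.1782  0.2577] F [ 0.0992  0.1268 -0.4354] open 1.004568728435125 ff 0.0
R
 [[-0.9991 -0.0415 -0.    ]
 [-0.0415  0.9991  0.0003]
 [-0.      0.0003 -1.    ]]
shift cm [-0.1921  0.0123  5.772 ]
```

Emit:
{"name": "step_arm", "arguments": {"steps": [[[-0.1,0,3.5],[0,0,0]],[[-0.1,0,3.5],[0,0,0]],[[0,0,3.5],[0,0,0]],[[0,0,3],[0,0,0]],[[0,0,2.2],[0,0,0]],[[0,0,2],[0,0,0]],[[0,0,0],[0,0,0]],[[0,0,0],[0,0,0]]]}}

```text
clock: 4.42
tool_pos: [0.4785, -0.1787, 0.0813]
eef_rot: [-0.021, 1.0, -0.0, 0.0]
contact_force: [0.7, 0.1, 0.1]
opening: 1.004
finger_force: 0.0
```

Emit:
{"name": "step_arm", "arguments": {"steps": [[[0,0,0],[0,0,0]],[[0,0,0],[0,0,0]],[[0,0,0],[0,0,0]],[[0,0,0],[0,0,0]],[[0,0,0],[0,0,0]],[[0,0,0],[0,0,0]],[[0,0,0],[0,0,0]],[[0,0,0],[0,0,0]]], "claw": -1, "grip_force": 40}}

```text
clock: 5.42
tool_pos: [0.4782, -0.1782, 0.081]
eef_rot: [-0.021, 1.0, 0.0, 0.0]
contact_force: [-1.0, 2.4, 5.8]
opening: 0.675
finger_force: 40.0
```

Emit:
{"name": "step_arm", "arguments": {"steps": [[[0,0,-0.6],[0,0,0]],[[0,0,-0.6],[0,0,0]],[[0,0,0],[0,0,0]],[[0,0,0],[0,0,0]]]}}

```text
clock: 5.92
tool_pos: [0.4779, -0.1789, 0.0926]
eef_rot: [-0.021, 1.0, 0.0, -0.0]
contact_force: [0.0, 0.1, -4.2]
opening: 0.678
finger_force: 40.0
```

Emit:
{"name": "step_arm", "arguments": {"steps": [[[0.27,2,0],[0,0,0]],[[0.27,3,0],[0,0,0]],[[0.27,3,0],[0,0,0]],[[0.27,3,0],[0,0,0]],[[-0.12,3,0],[0,0,0]],[[-0.12,3,0],[0,0,0]],[[-0.12,3,0],[0,0,0]],[[-0.12,3,0],[0,0,0]],[[-0.12,3,0],[0,0,0]],[[-0.12,3,0],[0,0,0]],[[-0.12,3,0],[0,0,0]],[[-0.12,3,0],[0,0,0]]]}}

```text
clock: 7.42
tool_pos: [0.4619, 0.172, 0.0925]
eef_rot: [-0.021, 1.0, 0.0, -0.0]
contact_force: [-0.7, -0.0, -5.3]
opening: 0.676
finger_force: 40.0
```

Emit:
{"name": "step_arm", "arguments": {"steps": [[[-0.12,3,0],[0,0,0]],[[-0.12,2.2,0],[0,0,0]],[[0,1,0],[0,0,1.4]],[[0,0.5,0],[0,0,1.4]],[[0,0,0],[0,0,1.4]],[[0,0,0],[0,0,1.4]],[[0,0,0.5],[0,0,0]],[[0,0,0],[0,0,0]],[[0,0,0],[0,0,0]]]}}

```text
clock: 8.55
tool_pos: [0.4617, 0.2378, 0.0876]
eef_rot: [0.028, 1.0, -0.0, -0.0]
contact_force: [-0.0, 0.4, -4.4]
opening: 0.675
finger_force: 40.0
```

Run:
```python
from h import *
st(); go([.4898,.2429,.0785])
s=snap('top','c2',(105,125,295,265),4.2)
s=snap('side','c2s')
```

```text
t 8.55 pos [0.4617 0.2378 0.0876] F [-0.0436  0.3625 -4.4128] open 0.6745029895291652 ff 39.98314345255494
R
 [[-0.9985  0.0554 -0.0002]
 [ 0.0554  0.9985 -0.0001]
 [ 0.0002 -0.0001 -1.    ]]
shift cm [-2.7799  0.6687  0.9111]
```

View pics/c2s.png

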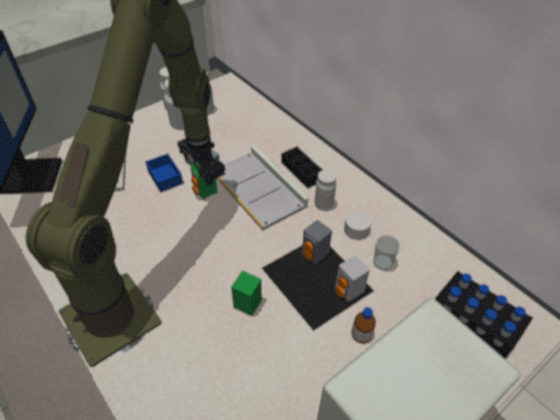

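Emit:
{"name": "step_arm", "arguments": {"steps": [[[0,0.65,0.4],[0,0,0]],[[-1,0,0],[0,0,0]],[[-1,0,0],[0,0,0]],[[-0.4,0,0],[0,0,0]],[[0,0,0],[0,0,0]],[[0,0,0],[0,0,0]]]}}

```text
clock: 9.4
tool_pos: [0.4856, 0.243, 0.0837]
eef_rot: [0.028, 1.0, -0.0, -0.0]
contact_force: [-0.1, -0.4, -5.4]
opening: 0.673
finger_force: 40.0
```

Emit:
{"name": "step_arm", "arguments": {"steps": [[[-0.15,0,0],[0,0,0]],[[-0.1,0,0],[0,0,0]],[[-0.1,0,0],[0,0,0]],[[0,0,0],[0,0,0]]]}}

```text
clock: 9.9
tool_pos: [0.4896, 0.2429, 0.0837]
eef_rot: [0.028, 1.0, 0.0, 0.0]
contact_force: [-0.8, 1.0, -6.0]
opening: 0.677
finger_force: 40.0
```

Emit:
{"name": "step_arm", "arguments": {"steps": [[[-0.1,0,0],[0,0,0]],[[-0.1,0,0],[0,0,0]],[[0,0,0],[0,0,0]],[[0,0,0],[0,0,0]]]}}

```text
clock: 10.4
tool_pos: [0.4915, 0.2428, 0.0837]
eef_rot: [0.028, 1.0, 0.0, -0.0]
contact_force: [0.1, -0.4, -4.9]
opening: 0.679
finger_force: 40.0
```

Emit:
{"name": "step_arm", "arguments": {"steps": [[[-0.1,0,0],[0,0,0]],[[-0.1,0,0],[0,0,0]],[[0,0,0],[0,0,0]],[[0,0,0],[0,0,0]]]}}

```text
clock: 10.9
tool_pos: [0.4935, 0.2427, 0.0837]
eef_rot: [0.028, 1.0, 0.0, -0.0]
contact_force: [-0.5, 0.0, -4.9]
opening: 0.675
finger_force: 40.0
```

Emit:
{"name": "step_arm", "arguments": {"steps": [[[-0.1,0,0],[0,0,0]],[[-0.1,0,0],[0,0,0]],[[0,0,0],[0,0,0]],[[0,0,0],[0,0,0]]]}}

```text
clock: 11.4
tool_pos: [0.4952, 0.2426, 0.0836]
eef_rot: [0.028, 1.0, -0.0, -0.0]
contact_force: [-1.1, 0.1, -5.4]
opening: 0.677
finger_force: 40.0
```

Emit:
{"name": "step_arm", "arguments": {"steps": [[[0,0,0.2],[0,0,0]],[[0,0,0.25],[0,0,0]],[[0,0,0],[0,0,0]],[[0,0,0],[0,0,0]]]}}

```text
clock: 11.9
tool_pos: [0.4952, 0.2425, 0.079]
eef_rot: [0.028, 1.0, -0.0, -0.0]
contact_force: [-1.7, 0.8, -5.2]
opening: 0.681
finger_force: 40.0
```

Emit:
{"name": "step_arm", "arguments": {"steps": [[[0,0,0],[0,0,0]],[[0,0,0],[0,0,0]],[[0,0,0],[0,0,0]],[[0,0,0],[0,0,0]],[[0,0,0],[0,0,0]],[[0,0,0],[0,0,0]]], "claw": 1}}

```text
clock: 12.65
tool_pos: [0.4955, 0.2426, 0.0792]
eef_rot: [0.028, 1.0, 0.0, 0.0]
contact_force: [-0.2, -0.1, 0.2]
opening: 1.003
finger_force: 0.0
```

Run:
```python
from h import *
s=snap('top','c3t',(105,125,295,265),2)
s=snap('side','c3s',(140,110,320,240),2)
a=cv2.imread('pics/c3t.png');b=cv2.imread('pics/c3s.png')
h=max(a.shape[0],b.shape[0]);o=np.zeros((h,a.shape[1]+b.shape[1],3),np.uint8);o[:a.shape[0],:a.shape[1]]=a;o[:b.shape[0],a.shape[1]:]=b
cv2.imwrite('pics/c3.png',o)
```

```text
(no output)
```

View pics/c3.png

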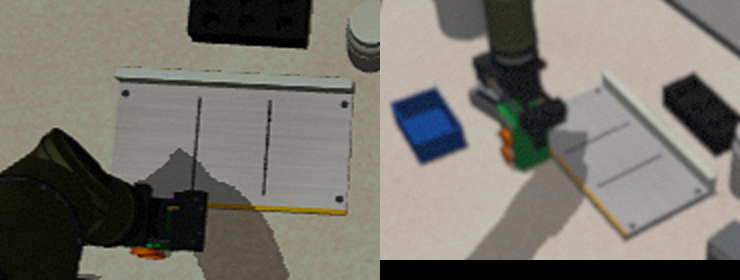

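Emit:
{"name": "step_arm", "arguments": {"steps": [[[0,0,-2],[0,0,0]],[[0,0,-3],[0,0,0]],[[0,0,-3],[0,0,0]],[[0,0,0],[0,0,0]]]}}

```text
clock: 13.25
tool_pos: [0.4967, 0.2432, 0.1611]
eef_rot: [0.028, 1.0, 0.001, 0.002]
contact_force: [-0.1, -0.4, -0.9]
opening: 0.999
finger_force: 0.0
```

Emit:
{"name": "step_arm", "arguments": {"steps": [[[2,0,0],[0,0,0]],[[2,0,0],[0,0,0]],[[2,0,0],[0,0,0]],[[0,0,0],[0,0,0]],[[0,0,2.5],[0,0,0]],[[0,0,2.5],[0,0,0]],[[0,0,0],[0,0,0]]], "claw": -0.05}}

```text
clock: 14.12
tool_pos: [0.4356, 0.2452, 0.1076]
eef_rot: [0.028, 1.0, -0.001, -0.001]
contact_force: [-0.1, 0.7, 0.2]
opening: 0.477
finger_force: 0.0
```

Emit:
{"name": "step_arm", "arguments": {"steps": [[[-1,0,0],[0,0,0]],[[-0.5,0,0],[0,0,0]],[[-0.5,0,0],[0,0,0]],[[-0.5,0,0],[0,0,0]],[[0,0,0],[0,0,0]]]}}

```text
clock: 14.75
tool_pos: [0.46, 0.2443, 0.1093]
eef_rot: [0.028, 1.0, -0.0, -0.001]
contact_force: [-3.6, -0.3, 2.6]
opening: 0.477
finger_force: 1.9
```

Emit:
{"name": "step_arm", "arguments": {"steps": [[[-0.6,0,-0.1],[0,0,0]],[[-0.6,0,-0.2],[0,0,0]],[[-0.6,0,-0.2],[0,0,0]],[[-0.6,0,-0.2],[0,0,0]],[[-0.6,0,-0.2],[0,0,0]],[[0,0,0],[0,0,0]]]}}

```text
clock: 15.5
tool_pos: [0.4921, 0.2428, 0.1184]
eef_rot: [0.028, 1.0, 0.0, 0.001]
contact_force: [0.1, -0.5, 0.2]
opening: 0.475
finger_force: 0.2
```

Emit:
{"name": "step_arm", "arguments": {"steps": [[[-0.6,0,-0.1],[0,0,0]],[[-0.6,0,-0.1],[0,0,0]],[[-0.6,0,0],[0,0,0]],[[0,0,0],[0,0,0]],[[0,0,0],[0,0,0]],[[0,0,0],[0,0,0]]]}}

```text
clock: 16.25
tool_pos: [0.5082, 0.2419, 0.1202]
eef_rot: [0.028, 1.0, -0.0, -0.0]
contact_force: [0.5, -0.6, 0.2]
opening: 0.478
finger_force: 0.0
```

Emit:
{"name": "step_arm", "arguments": {"steps": [[[2,0,0],[0,0,0]],[[3,0,0],[0,0,0]],[[3,0,0],[0,0,0]],[[2,0,0],[0,0,0]],[[0,0,0],[0,0,0]]]}}

```text
clock: 16.88
tool_pos: [0.4072, 0.2476, 0.1203]
eef_rot: [0.026, 1.0, -0.0, -0.001]
contact_force: [-0.4, 0.5, 0.4]
opening: 0.474
finger_force: 0.0
```

```bash
cat >> h.py <<'E'
def duo(fn,ct,cs,k=2):
    snap('top','_a',ct,k); snap('side','_b',cs,k)
    a=cv2.imread('pics/_a.png');b=cv2.imread('pics/_b.png')
    h=max(a.shape[0],b.shape[0]);o=np.zeros((h,a.shape[1]+b.shape[1],3),np.uint8);o[:a.shape[0],:a.shape[1]]=a;o[:b.shape[0],a.shape[1]:]=b
    cv2.imwrite('pics/'+fn+'.png',o)
E
python3 - <<'E'
from h import *
duo('c4',(105,145,425,275),(140,90,400,320),1.35)
st()
E
```

```text
t 16.975 pos [0.4097 0.2477 0.1204] F [-0.3243 -1.1666  0.9512] open 0.4744678206252123 ff 0.0
R
 [[-0.9985  0.0554  0.0013]
 [ 0.0554  0.9985  0.0006]
 [-0.0013  0.0007 -1.    ]]
```

View pics/c4.png

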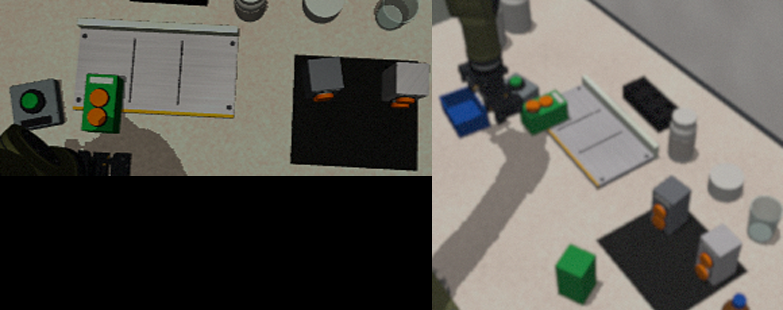

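Emit:
{"name": "step_arm", "arguments": {"steps": [[[0,0,3],[0,0,0]],[[0,0,3],[0,0,0]],[[-1.5,0,0],[0,0,0]],[[-1.5,0,0],[0,0,0]],[[-1,0,0],[0,0,0]],[[-0.7,0,0],[0,0,0]],[[-0.7,0,0],[0,0,0]],[[-0.7,0,0],[0,0,0]],[[-0.7,0,0],[0,0,0]],[[-0.7,0,0],[0,0,0]],[[-0.7,0,0],[0,0,0]],[[0,0,0],[0,0,0]]]}}

```text
clock: 18.48
tool_pos: [0.4919, 0.2428, 0.0602]
eef_rot: [0.028, 1.0, 0.0, 0.001]
contact_force: [-0.5, 0.9, -1.1]
opening: 0.477
finger_force: 0.0
```

Emit:
{"name": "step_arm", "arguments": {"steps": [[[-0.7,0,0],[0,0,0]],[[-0.7,0,0],[0,0,0]],[[-0.7,0,0],[0,0,0]],[[-0.7,0,0],[0,0,0]],[[-0.7,0,0],[0,0,0]],[[-0.7,0,0],[0,0,0]],[[0,0,0],[0,0,0]]]}}

```text
clock: 19.35
tool_pos: [0.534, 0.2405, 0.0604]
eef_rot: [0.028, 1.0, 0.0, 0.001]
contact_force: [0.7, -0.4, -1.1]
opening: 0.479
finger_force: 0.0
```

Emit:
{"name": "step_arm", "arguments": {"steps": [[[-0.5,0,0],[0,0,0]],[[-0.5,0,0],[0,0,0]]]}}

```text
clock: 19.6
tool_pos: [0.542, 0.2401, 0.0603]
eef_rot: [0.027, 1.0, -0.0, -0.001]
contact_force: [-3.7, -0.1, 1.7]
opening: 0.477
finger_force: 1.4
```

Emit:
{"name": "step_arm", "arguments": {"steps": [[[2,0,0],[0,0,0]],[[3,0,0],[0,0,0]],[[4,0,0],[0,0,0]],[[4,0,0],[0,0,0]],[[0,0,-3],[0,0,0]],[[0,0,-3],[0,0,0]],[[0,0,0],[0,0,0]]]}}

```text
clock: 20.48
tool_pos: [0.4149, 0.2483, 0.122]
eef_rot: [0.028, 1.0, 0.002, 0.003]
contact_force: [0.5, 0.5, -0.8]
opening: 0.474
finger_force: 0.0
```

Run:
```python
from h import *
st(); s=snap('top','c5',(105,145,420,265),2.5)
```

```text
t 20.475 pos [0.4149 0.2483 0.122 ] F [ 0.5112  0.4711 -0.7589] open 0.47420274050545186 ff 0.0
R
 [[-0.9984  0.0557  0.0053]
 [ 0.0558  0.9984  0.0035]
 [-0.0051  0.0038 -1.    ]]
```

View pics/c5.png

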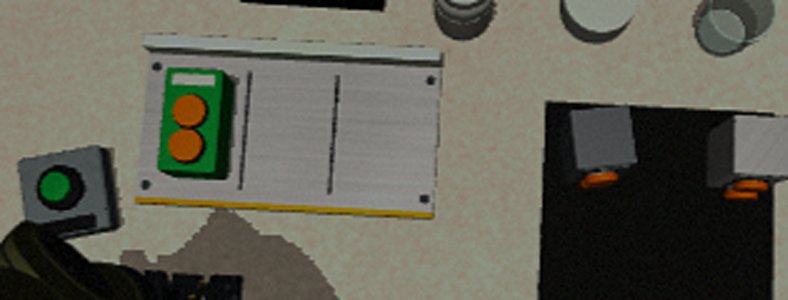

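Emit:
{"name": "step_arm", "arguments": {"steps": [[[0,0,-4.5],[0,0,0]],[[0,0,-4.5],[0,0,0]],[[-1.89,-4.21,0],[0,0,0]],[[-1.89,-4.21,0],[0,0,0]],[[-1.89,-4.21,0],[0,0,0]],[[-1.89,-4.21,0],[0,0,0]],[[-1.89,-4.21,0],[0,0,0]],[[-1.89,-4.21,0],[0,0,0]],[[-1.89,-4.21,0],[0,0,0]],[[-1.89,-4.21,0],[0,0,0]],[[-1.89,-4.21,0],[0,0,0]],[[-1.89,-4.21,0],[0,0,0]]], "claw": 1}}

```text
clock: 22.02
tool_pos: [0.5784, -0.1855, 0.2087]
eef_rot: [0.028, 1.0, 0.0, -0.001]
contact_force: [0.5, 0.2, 0.4]
opening: 1.002
finger_force: 0.0
```

Emit:
{"name": "step_arm", "arguments": {"steps": [[[0,0,0],[0,0,-5]],[[0,0,0],[0,0,-4.5]],[[0,0,0],[0,0,0]],[[0,0,0],[0,0,0]]]}}

```text
clock: 22.52
tool_pos: [0.5779, -0.1837, 0.2094]
eef_rot: [-0.055, 0.999, 0.0, -0.0]
contact_force: [-0.7, 0.6, 0.6]
opening: 0.995
finger_force: 0.0
```

Run:
```python
from h import *
st(); go([.580,-.183,.081])
```

```text
t 22.525 pos [ 0.5779 -0.1837  0.2094] F [-0.6844  0.5685  0.5959] open 0.9951936518282863 ff 0.0
R
 [[-0.994  -0.109  -0.0009]
 [-0.109   0.994   0.0003]
 [ 0.0008  0.0004 -1.    ]]
shift cm [-0.2239  0.0378 12.8398]
```

Emit:
{"name": "step_arm", "arguments": {"steps": [[[-0.1,0,3.5],[0,0,0]],[[-0.1,0,3.5],[0,0,0]],[[0,0,3],[0,0,0]],[[0,0,2],[0,0,0]],[[0,0,0.85],[0,0,0]],[[0,0,0],[0,0,0]]]}}

```text
clock: 23.28
tool_pos: [0.58, -0.1833, 0.0815]
eef_rot: [-0.055, 0.998, 0.0, -0.0]
contact_force: [-0.8, -0.2, 0.4]
opening: 1.002
finger_force: 0.0
```

Emit:
{"name": "step_arm", "arguments": {"steps": [[[0,0,0],[0,0,0]],[[0,0,0],[0,0,0]],[[0,0,0],[0,0,0]],[[0,0,0],[0,0,0]],[[0,0,0],[0,0,0]],[[0,0,0],[0,0,0]]], "claw": -1, "grip_force": 40}}

```text
clock: 24.02
tool_pos: [0.5803, -0.183, 0.0822]
eef_rot: [-0.055, 0.998, 0.0, 0.0]
contact_force: [-0.6, 1.8, 4.6]
opening: 0.676
finger_force: 40.0
```

Emit:
{"name": "step_arm", "arguments": {"steps": [[[0,0,-0.6],[0,0,0]],[[0,0,-0.6],[0,0,0]],[[0,0,0],[0,0,0]],[[0,0,0],[0,0,0]]]}}

```text
clock: 24.52
tool_pos: [0.5798, -0.1835, 0.0935]
eef_rot: [-0.055, 0.998, 0.0, -0.0]
contact_force: [-0.6, 0.9, -5.1]
opening: 0.678
finger_force: 40.0
```

Emit:
{"name": "step_arm", "arguments": {"steps": [[[2,0,0],[0,0,2.4]],[[3,0,0],[0,0,2.4]],[[3,0,0],[0,0,2.4]],[[3,0,0],[0,0,2.3]],[[1.5,0,0],[0,0,0]],[[0.1,2,0],[0,0,0]],[[0.16,3,0],[0,0,0]],[[0.16,3,0],[0,0,0]],[[0.16,3,0],[0,0,0]],[[0.16,3,0],[0,0,0]],[[0.16,3,0],[0,0,0]],[[0.16,3,0],[0,0,0]]]}}

```text
clock: 26.02
tool_pos: [0.4564, 0.0143, 0.0937]
eef_rot: [0.028, 1.0, 0.0, 0.001]
contact_force: [0.9, 1.3, -4.1]
opening: 0.675
finger_force: 40.0
```

Emit:
{"name": "step_arm", "arguments": {"steps": [[[0.16,3,0],[0,0,0]],[[0.16,3,0],[0,0,0]],[[0.16,3,0],[0,0,0]],[[0.16,3,0],[0,0,0]],[[0,1.5,0],[0,0,0]],[[0,0,0.9],[0,0,0]],[[0,0,0],[0,0,0]],[[0,0,0],[0,0,0]]]}}

```text
clock: 27.02
tool_pos: [0.4567, 0.1465, 0.0845]
eef_rot: [0.029, 1.0, -0.001, -0.0]
contact_force: [0.1, -0.7, -5.1]
opening: 0.682
finger_force: 40.0
```

Run:
```python
from h import *
st(); go([.4862,.1477,.084])
```

```text
t 27.025 pos [0.4567 0.1465 0.0845] F [ 0.0972 -0.6514 -5.0833] open 0.6817432962897223 ff 39.98497540131211
R
 [[-0.9983  0.0577 -0.0008]
 [ 0.0577  0.9983 -0.0013]
 [ 0.0008 -0.0014 -1.    ]]
shift cm [-2.9367  0.2882  0.0461]
```

Emit:
{"name": "step_arm", "arguments": {"steps": [[[-1,0.15,0],[0,0,0]],[[-1,0.15,0],[0,0,0]],[[-0.7,0,0],[0,0,0]],[[-0.2,0,0],[0,0,0]],[[0,0,0],[0,0,0]]]}}

```text
clock: 27.65
tool_pos: [0.4858, 0.1495, 0.0847]
eef_rot: [0.028, 1.0, -0.0, -0.0]
contact_force: [0.1, -0.1, -3.9]
opening: 0.679
finger_force: 40.0
```

Emit:
{"name": "step_arm", "arguments": {"steps": [[[-0.1,0,0],[0,0,0]],[[-0.1,0,0],[0,0,0]],[[-0.1,0,0],[0,0,0]],[[0,0,0],[0,0,0]]]}}

```text
clock: 28.15
tool_pos: [0.4887, 0.1495, 0.0847]
eef_rot: [0.028, 1.0, -0.0, -0.0]
contact_force: [-0.7, 0.3, -4.4]
opening: 0.678
finger_force: 40.0
```

Emit:
{"name": "step_arm", "arguments": {"steps": [[[-0.15,0,0],[0,0,0]],[[0,0,0.25],[0,0,0]],[[0,0,0.25],[0,0,0]],[[0,0,0.05],[0,0,0]],[[0,0,0],[0,0,0]]]}}

```text
clock: 28.78
tool_pos: [0.489, 0.1491, 0.0793]
eef_rot: [0.027, 1.0, -0.0, -0.001]
contact_force: [-5.9, 0.6, 2.6]
opening: 0.677
finger_force: 40.0
```

Emit:
{"name": "step_arm", "arguments": {"steps": [[[0,0,0],[0,0,0]],[[0,0,0],[0,0,0]],[[0,0,0],[0,0,0]],[[0,0,0],[0,0,0]],[[0,0,0],[0,0,0]],[[0,0,-2],[0,0,0]],[[0,0,-3],[0,0,0]],[[0,0,-3],[0,0,0]],[[0,0,0],[0,0,0]]], "claw": 1}}

```text
clock: 29.9
tool_pos: [0.4917, 0.1497, 0.161]
eef_rot: [0.028, 1.0, 0.001, 0.002]
contact_force: [-0.3, -0.4, -0.8]
opening: 1.0
finger_force: 0.0
```

Emit:
{"name": "step_arm", "arguments": {"steps": [[[2,0,0],[0,0,0]],[[2,0,0],[0,0,0]],[[2,0,0],[0,0,0]],[[0,0,0],[0,0,0]],[[0,0,2.5],[0,0,0]],[[0,0,2.5],[0,0,0]],[[0,0,0],[0,0,0]]], "claw": -0.05}}

```text
clock: 30.78
tool_pos: [0.4306, 0.1523, 0.1077]
eef_rot: [0.028, 1.0, -0.001, -0.001]
contact_force: [-0.0, -0.2, 0.2]
opening: 0.474
finger_force: 0.0
```

Emit:
{"name": "step_arm", "arguments": {"steps": [[[-1,0,0],[0,0,0]],[[-0.5,0,0],[0,0,0]],[[-0.5,0,0],[0,0,0]],[[-0.5,0,0],[0,0,0]],[[-0.6,0,-0.1],[0,0,0]],[[0,0,0],[0,0,0]]]}}

```text
clock: 31.52
tool_pos: [0.4622, 0.1509, 0.1104]
eef_rot: [0.028, 1.0, 0.0, 0.0]
contact_force: [-1.9, -0.6, 1.6]
opening: 0.477
finger_force: 1.4
```

Emit:
{"name": "step_arm", "arguments": {"steps": [[[-0.6,0,-0.2],[0,0,0]],[[-0.6,0,-0.2],[0,0,0]],[[-0.6,0,-0.2],[0,0,0]],[[-0.6,0,-0.2],[0,0,0]],[[-0.6,0,-0.1],[0,0,0]],[[-0.6,0,-0.1],[0,0,0]],[[-0.6,0,0],[0,0,0]],[[0,0,0],[0,0,0]],[[0,0,0],[0,0,0]]]}}

```text
clock: 32.65
tool_pos: [0.5032, 0.1486, 0.1201]
eef_rot: [0.028, 1.0, 0.0, -0.0]
contact_force: [0.3, -0.5, -0.2]
opening: 0.476
finger_force: 0.0
```

Emit:
{"name": "step_arm", "arguments": {"steps": [[[2,0,0],[0,0,0]],[[3,0,0],[0,0,0]],[[3,0,0],[0,0,0]],[[1.7,0,0],[0,0,0]],[[0,0,0],[0,0,0]]]}}

```text
clock: 33.28
tool_pos: [0.4052, 0.1541, 0.1203]
eef_rot: [0.027, 1.0, -0.0, -0.001]
contact_force: [-0.7, 0.5, -0.1]
opening: 0.477
finger_force: 0.0
```

Run:
```python
from h import *
duo('c6',(105,145,425,275),(140,90,400,320),1.35)
st()
```

```text
t 33.375 pos [0.4075 0.1543 0.1203] F [ 0.6437 -0.3865  0.5925] open 0.47476042313755673 ff 0.0
R
 [[-0.9985  0.0553  0.0013]
 [ 0.0553  0.9985  0.0005]
 [-0.0013  0.0006 -1.    ]]
```

View pics/c6.png

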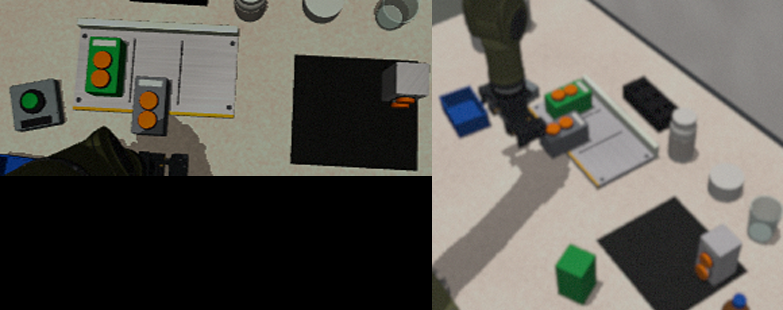

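Emit:
{"name": "step_arm", "arguments": {"steps": [[[0,0,3],[0,0,0]],[[0,0,3],[0,0,0]],[[-1.5,0,0],[0,0,0]],[[-1.5,0,0],[0,0,0]],[[-1,0,0],[0,0,0]],[[-0.7,0,0],[0,0,0]],[[-0.7,0,0],[0,0,0]],[[-0.7,0,0],[0,0,0]],[[-0.7,0,0],[0,0,0]],[[-0.7,0,0],[0,0,0]],[[-0.7,0,0],[0,0,0]],[[-0.7,0,0],[0,0,0]]]}}

```text
clock: 34.88
tool_pos: [0.4994, 0.1505, 0.063]
eef_rot: [0.028, 1.0, -0.001, -0.003]
contact_force: [-3.1, -0.9, 1.5]
opening: 0.48
finger_force: 1.2
```

Emit:
{"name": "step_arm", "arguments": {"steps": [[[-0.7,0,0],[0,0,0]],[[-0.7,0,0],[0,0,0]],[[-0.7,0,0],[0,0,0]],[[-0.7,0,0],[0,0,0]],[[-0.6,0,0],[0,0,0]],[[-0.6,0,0],[0,0,0]]]}}

```text
clock: 35.62
tool_pos: [0.5394, 0.1482, 0.0627]
eef_rot: [0.028, 1.0, -0.001, -0.003]
contact_force: [-2.4, -0.5, 0.6]
opening: 0.48
finger_force: 1.2
```

Emit:
{"name": "step_arm", "arguments": {"steps": [[[2,0,0],[0,0,0]],[[3,0,0],[0,0,0]],[[4,0,0],[0,0,0]],[[4,0,0],[0,0,0]],[[0,0,-3],[0,0,0]],[[0,0,-5],[0,0,0]],[[0,0,-5],[0,0,0]],[[0,0,0],[0,0,0]]], "claw": 1}}

```text
clock: 36.62
tool_pos: [0.4137, 0.157, 0.197]
eef_rot: [0.028, 1.0, 0.001, 0.001]
contact_force: [-0.1, -0.1, 0.4]
opening: 0.997
finger_force: 0.0
```

Run:
```python
from h import *
st(); s=snap('top','c7',(105,145,430,265),2.4)
go([.571,-.340,.19])
```

```text
t 36.625 pos [0.4137 0.157  0.197 ] F [-0.13   -0.0536  0.384 ] open 0.9971971420916204 ff 0.0
R
 [[-0.9984  0.0562  0.0019]
 [ 0.0562  0.9984  0.0016]
 [-0.0018  0.0017 -1.    ]]
shift cm [-18.6015 -48.6853   0.5112]
```

View pics/c7.png

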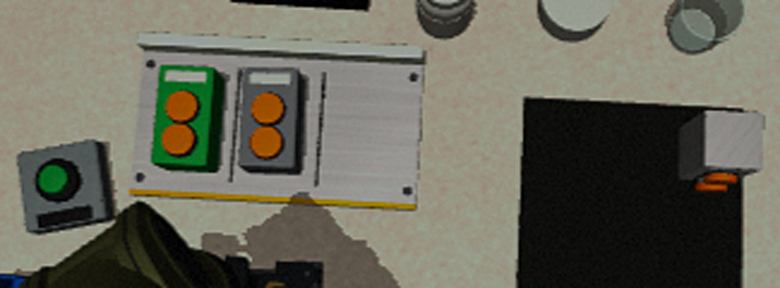

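Emit:
{"name": "step_arm", "arguments": {"steps": [[[-1.55,-4.06,0],[0,0,0]],[[-1.55,-4.06,0],[0,0,0]],[[-1.55,-4.06,0],[0,0,0]],[[-1.55,-4.06,0],[0,0,0]],[[-1.55,-4.06,0],[0,0,0]],[[-1.55,-4.06,0],[0,0,0]],[[-1.55,-4.06,0],[0,0,0]],[[-1.55,-4.06,0],[0,0,0]],[[-1.55,-4.06,0],[0,0,0]],[[-1.55,-4.06,0],[0,0,0]],[[-1.55,-4.06,0],[0,0,0]],[[-1.55,-4.06,0],[0,0,0]]]}}

```text
clock: 38.17
tool_pos: [0.5691, -0.3423, 0.1917]
eef_rot: [0.028, 1.0, -0.001, -0.005]
contact_force: [0.5, -0.7, 0.9]
opening: 1.0
finger_force: 0.0
```

Emit:
{"name": "step_arm", "arguments": {"steps": [[[0,0,0],[0,0,0]],[[0,0,0],[0,0,0]]]}}

```text
clock: 38.42
tool_pos: [0.5688, -0.3398, 0.1922]
eef_rot: [0.027, 1.0, -0.0, -0.005]
contact_force: [0.3, 0.7, -0.1]
opening: 1.0
finger_force: 0.0
```

Run:
```python
from h import *
st(); go([.570,-.340,.081]); snap('top','c8',(330,160,450,250),6)
```

```text
t 38.425 pos [ 0.5688 -0.3398  0.1922] F [ 0.3022  0.719  -0.0863] open 1.0004591643068999 ff 0.0
R
 [[-0.9985  0.0548 -0.0092]
 [ 0.0548  0.9985 -0.0005]
 [ 0.0091 -0.001  -1.    ]]
shift cm [-0.2253 -0.0063 11.1138]
```

View pics/c8.png

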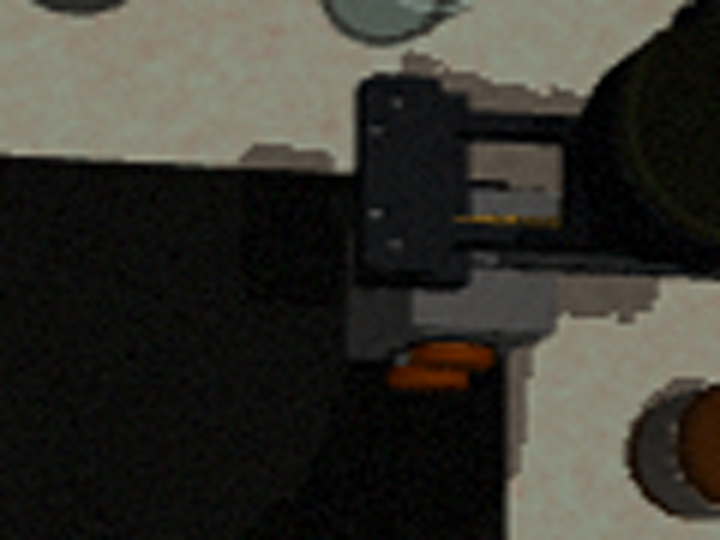

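Emit:
{"name": "step_arm", "arguments": {"steps": [[[-0.1,0,3.5],[0,-0.5,0]],[[0,0,3],[0,0,0]],[[0,0,2.5],[0,0,0]],[[0,0,1.5],[0,0,0]],[[0,0,0.6],[0,0,0]],[[0,0,0],[0,0,0]]]}}

```text
clock: 39.22
tool_pos: [0.5703, -0.341, 0.0832]
eef_rot: [0.027, 1.0, -0.002, 0.001]
contact_force: [0.9, -0.5, 1.0]
opening: 1.004
finger_force: 0.0
```

Emit:
{"name": "step_arm", "arguments": {"steps": [[[0,0,0],[0,0,0]],[[0,0,0],[0,0,0]],[[0,0,0],[0,0,0]],[[0,0,0],[0,0,0]],[[0,0,0],[0,0,0]],[[0,0,0],[0,0,0]]], "claw": -1, "grip_force": 40}}

```text
clock: 39.98
tool_pos: [0.5703, -0.3407, 0.0834]
eef_rot: [0.028, 1.0, -0.001, 0.001]
contact_force: [-0.8, 2.4, 4.8]
opening: 0.68
finger_force: 40.0
```

Emit:
{"name": "step_arm", "arguments": {"steps": [[[0,0,-0.6],[0,0,0]],[[0,0,-0.6],[0,0,0]],[[0,0,0],[0,0,0]],[[0,0,0],[0,0,0]]]}}

```text
clock: 40.48
tool_pos: [0.5698, -0.3413, 0.0947]
eef_rot: [0.028, 1.0, -0.002, 0.001]
contact_force: [-0.3, -0.2, -3.5]
opening: 0.677
finger_force: 40.0
```

Run:
```python
from h import *
st(); go([.455,.0525,.0935])
```

```text
t 40.475 pos [ 0.5698 -0.3413  0.0947] F [-0.2847 -0.2317 -3.4758] open 0.6766986130991643 ff 39.98462445102632
R
 [[-0.9985  0.0554  0.0011]
 [ 0.0554  0.9985 -0.0031]
 [-0.0013 -0.003  -1.    ]]
shift cm [13.6466 38.6815 -0.0133]
```

Emit:
{"name": "step_arm", "arguments": {"steps": [[[1.5,1.5,0],[0,0,0]],[[2.2,2.5,0],[0,0,0]],[[2.2,2.5,0],[0,0,0]],[[2.2,2.5,0],[0,0,0]],[[2.2,2.5,0],[0,0,0]],[[2.2,2.5,0],[0,0,0]],[[0.15,3,0],[0,0,0]],[[0.15,3,0],[0,0,0]],[[0.15,3,0],[0,0,0]],[[0.15,3,0],[0,0,0]],[[0.15,3,0],[0,0,0]],[[0.15,3,0],[0,0,0]]]}}

```text
clock: 41.98
tool_pos: [0.4548, -0.0131, 0.0939]
eef_rot: [0.027, 1.0, -0.001, 0.002]
contact_force: [0.5, -0.2, -4.8]
opening: 0.68
finger_force: 40.0
```

Emit:
{"name": "step_arm", "arguments": {"steps": [[[0.1,3,0],[0,0,0]],[[0.1,3,0],[0,0,0]],[[0,0.8,0],[0,0,0]],[[0,0,0.9],[0,0,0]],[[0,0,0],[0,0,0]],[[0,0,0],[0,0,0]]]}}

```text
clock: 42.72
tool_pos: [0.4556, 0.0523, 0.0844]
eef_rot: [0.029, 1.0, -0.002, 0.001]
contact_force: [0.3, 0.4, -4.4]
opening: 0.675
finger_force: 40.0
```

Run:
```python
from h import *
st(); go([.481,.053,.0855])
```

```text
t 42.725 pos [0.4556 0.0523 0.0844] F [ 0.3323  0.4181 -4.4035] open 0.6746256818215168 ff 39.98467090073973
R
 [[-0.9984  0.0574  0.001 ]
 [ 0.0573  0.9983 -0.004 ]
 [-0.0012 -0.004  -1.    ]]
shift cm [-2.5316  0.2122 -0.1103]
```

Emit:
{"name": "step_arm", "arguments": {"steps": [[[-1,0.1,0],[0,0,0]],[[-1,0.1,0],[0,0,0]],[[-0.5,0,0],[0,0,0]],[[-0.15,0,0],[0,0,0]],[[-0.1,0,0],[0,0,0]],[[0,0,0],[0,0,0]]]}}

```text
clock: 43.48
tool_pos: [0.483, 0.0542, 0.0846]
eef_rot: [0.028, 1.0, -0.002, 0.001]
contact_force: [0.8, -0.5, -3.6]
opening: 0.679
finger_force: 40.0
```

Emit:
{"name": "step_arm", "arguments": {"steps": [[[-0.1,0,0],[0,0,0]],[[-0.1,0,0],[0,0,0]],[[0,0,0],[0,0,0]]]}}

```text
clock: 43.85
tool_pos: [0.4834, 0.054, 0.0844]
eef_rot: [0.027, 1.0, -0.002, -0.001]
contact_force: [-4.7, 0.7, -1.8]
opening: 0.673
finger_force: 40.0
```

Fence contact. Lower, release and tip.

Emit:
{"name": "step_arm", "arguments": {"steps": [[[0.1,0,0.2],[0,0,0]],[[0,0,0.2],[0,0,0]],[[0,0,0],[0,0,0]]]}}

```text
clock: 44.22
tool_pos: [0.4833, 0.0539, 0.0805]
eef_rot: [0.028, 1.0, -0.002, -0.0]
contact_force: [-5.8, 0.3, -0.8]
opening: 0.68
finger_force: 40.0
```

Emit:
{"name": "step_arm", "arguments": {"steps": [[[0,0,0],[0,0,0]],[[0,0,0],[0,0,0]],[[0,0,0],[0,0,0]],[[0,0,0],[0,0,0]],[[0,0,0],[0,0,0]],[[0,0,-2],[0,0,0]],[[0,0,-3],[0,0,0]],[[0,0,-3],[0,0,0]],[[0,0,0],[0,0,0]]], "claw": 1}}

```text
clock: 45.35
tool_pos: [0.4854, 0.0545, 0.1622]
eef_rot: [0.028, 1.0, -0.001, 0.003]
contact_force: [-0.0, 0.3, -0.2]
opening: 0.999
finger_force: 0.0
```

Emit:
{"name": "step_arm", "arguments": {"steps": [[[2,0,0],[0,0,0]],[[2,0,0],[0,0,0]],[[2,0,0],[0,0,0]],[[0,0,0],[0,0,0]],[[0,0,2.5],[0,0,0]],[[0,0,2.7],[0,0,0]],[[0,0,0],[0,0,0]]], "claw": -0.05}}

```text
clock: 46.22
tool_pos: [0.4244, 0.0574, 0.1069]
eef_rot: [0.028, 1.0, -0.002, -0.0]
contact_force: [0.2, -0.1, 0.0]
opening: 0.472
finger_force: 0.0
```

Emit:
{"name": "step_arm", "arguments": {"steps": [[[-1,0,0],[0,0,0]],[[-0.5,0,0],[0,0,0]],[[-0.5,0,0],[0,0,0]],[[-0.5,0,0],[0,0,0]],[[-0.6,0,-0.1],[0,0,0]],[[0,0,0],[0,0,0]]]}}

```text
clock: 46.98
tool_pos: [0.4559, 0.0557, 0.1097]
eef_rot: [0.028, 1.0, -0.001, 0.001]
contact_force: [-2.3, 0.6, 2.0]
opening: 0.476
finger_force: 1.3
```

Emit:
{"name": "step_arm", "arguments": {"steps": [[[-0.6,0,-0.2],[0,0,0]],[[-0.6,0,-0.2],[0,0,0]],[[-0.6,0,-0.2],[0,0,0]],[[-0.6,0,-0.2],[0,0,0]],[[-0.6,0,-0.1],[0,0,0]],[[-0.6,0,-0.1],[0,0,0]],[[-0.6,0,0],[0,0,0]],[[0,0,0],[0,0,0]],[[0,0,0],[0,0,0]]]}}

```text
clock: 48.1
tool_pos: [0.497, 0.0535, 0.1196]
eef_rot: [0.028, 1.0, -0.002, 0.001]
contact_force: [0.8, -0.3, 0.3]
opening: 0.477
finger_force: 0.0
```

Emit:
{"name": "step_arm", "arguments": {"steps": [[[2,0,0],[0,0,0]],[[3,0,0],[0,0,0]],[[3,0,0],[0,0,0]],[[1.7,0,0],[0,0,0]],[[0,0,0],[0,0,0]]]}}

```text
clock: 48.72
tool_pos: [0.399, 0.0588, 0.1195]
eef_rot: [0.027, 1.0, -0.002, -0.0]
contact_force: [-0.0, -0.7, 0.2]
opening: 0.471
finger_force: 0.0
```

Run:
```python
from h import *
duo('c9',(105,145,425,275),(140,90,400,320),1.35)
st()
```

```text
t 48.825 pos [0.4014 0.059  0.1195] F [ 0.9865  0.2854 -0.0712] open 0.47245759101403667 ff 0.0
R
 [[-0.9985  0.0553  0.0029]
 [ 0.0552  0.9985 -0.0028]
 [-0.0031 -0.0026 -1.    ]]
```

View pics/c9.png

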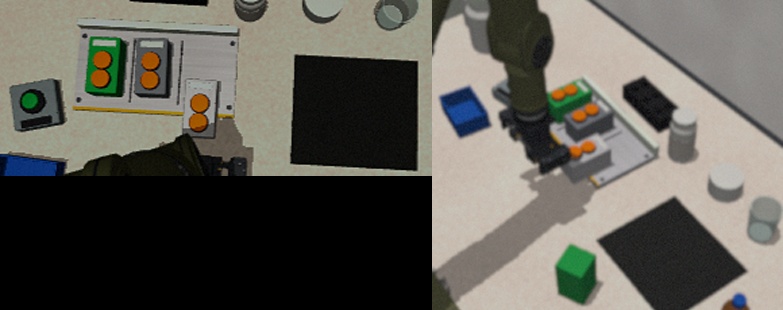

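Emit:
{"name": "step_arm", "arguments": {"steps": [[[0,0,3],[0,0,0]],[[0,0,2.9],[0,0,0]],[[-1.5,0,0],[0,0,0]],[[-1.5,0,0],[0,0,0]],[[-1,0,0],[0,0,0]],[[-0.7,0,0],[0,0,0]],[[-0.7,0,0],[0,0,0]],[[-0.7,0,0],[0,0,0]],[[-0.7,0,0],[0,0,0]],[[-0.7,0,0],[0,0,0]],[[-0.7,0,0],[0,0,0]],[[-0.7,0,0],[0,0,0]]]}}

```text
clock: 50.32
tool_pos: [0.4952, 0.0535, 0.0863]
eef_rot: [0.028, 1.0, -0.004, -0.006]
contact_force: [-2.1, 0.6, 1.2]
opening: 0.477
finger_force: 1.2
```

Emit:
{"name": "step_arm", "arguments": {"steps": [[[-0.7,0,0],[0,0,0]],[[-0.7,0,0],[0,0,0]],[[-0.7,0,0],[0,0,0]],[[-0.7,0,0],[0,0,0]],[[-0.6,0,0],[0,0,0]],[[-0.6,0,0],[0,0,0]]]}}

```text
clock: 51.08
tool_pos: [0.535, 0.0513, 0.0858]
eef_rot: [0.028, 1.0, -0.004, -0.006]
contact_force: [-2.6, 0.1, 1.3]
opening: 0.476
finger_force: 1.2
```

Emit:
{"name": "step_arm", "arguments": {"steps": [[[2,0,0],[0,0,0]],[[3,0,0],[0,0,0]],[[4,0,0],[0,0,0]],[[4,0,0],[0,0,0]],[[0,0,-3],[0,0,0]],[[0,0,-5],[0,0,0]],[[0,0,0],[0,0,0]]], "claw": -1}}

```text
clock: 51.95
tool_pos: [0.4088, 0.0605, 0.17]
eef_rot: [0.028, 1.0, -0.002, -0.002]
contact_force: [0.2, 0.3, -0.9]
opening: 0.004
finger_force: 0.0
```

Run:
```python
from h import *
st(); s=snap('top','c10',(130,145,290,255),5)
hsv=cv2.cvtColor(s['img'],cv2.COLOR_RGB2HSV)
m=cv2.inRange(hsv,(5,150,90),(20,255,255)); m=cv2.morphologyEx(m,cv2.MORPH_OPEN,np.ones((2,2)))
d=cv2.distanceTransform(m,cv2.DIST_L2,5)
n,l,stt,c=cv2.connectedComponentsWithStats((d>3.5).astype(np.uint8))
for i in range(1,n): print(c[i],stt[i,4],[at(s,*c[i],z)[:2] for z in (.084,.092)])
```

```text
t 51.95 pos [0.4088 0.0605 0.17  ] F [ 0.1751  0.2635 -0.9196] open 0.0042295932926603155 ff 0.0
R
 [[-0.9985  0.0554 -0.0034]
 [ 0.0554  0.9985 -0.0043]
 [ 0.0031 -0.0045 -1.    ]]
[181.3871 189.6129] 31 [array([0.6134, 0.232 ]), array([0.6119, 0.23  ])]
[216.8333 190.5   ] 36 [array([0.6105, 0.1415]), array([0.609 , 0.1402])]
[255.0556 191.75  ] 36 [array([0.6066, 0.0442]), array([0.6051, 0.0436])]
[179.6765 203.4118] 34 [array([0.5779, 0.2352]), array([0.5766, 0.2331])]
[216.1667 204.5   ] 36 [array([0.5744, 0.1425]), array([0.5732, 0.1412])]
[254.0811 205.5405] 37 [array([0.5711, 0.0465]), array([0.5699, 0.0458])]
```

View pics/c10.png

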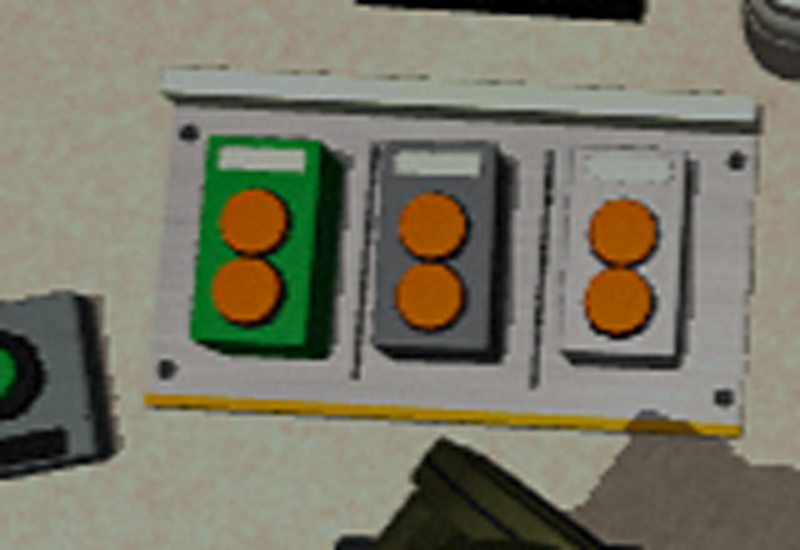

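Emit:
{"name": "step_arm", "arguments": {"steps": [[[-4,-0.15,0],[0,0,0]],[[-4,-0.15,0],[0,0,0]],[[-4,-0.15,0],[0,0,0]],[[-4.2,-0.1,0],[0,0,0]],[[0,0,3],[0,0,0]],[[0,0,2],[0,0,0]],[[0,0,0],[0,0,0]],[[0,0,0],[0,0,0]]]}}

```text
clock: 53.0
tool_pos: [0.567, 0.0445, 0.1153]
eef_rot: [0.027, 1.0, -0.005, -0.006]
contact_force: [0.3, 0.5, 0.4]
opening: 0.009
finger_force: 0.0
```

Emit:
{"name": "step_arm", "arguments": {"steps": [[[0,0,0.5],[0,0,0]],[[0,0,0.3],[0,0,0]],[[0,0,0.3],[0,0,0]],[[0,0,0],[0,0,0]]]}}

```text
clock: 53.5
tool_pos: [0.5672, 0.0444, 0.1048]
eef_rot: [0.028, 1.0, -0.004, -0.005]
contact_force: [0.9, 0.1, 2.1]
opening: 0.01
finger_force: 1.3
```

Emit:
{"name": "step_arm", "arguments": {"steps": [[[0,0,0.2],[0,0,0]],[[0,0,0.2],[0,0,0]],[[0,0,0],[0,0,0]],[[0,0,0],[0,0,0]]]}}

```text
clock: 54.0
tool_pos: [0.5672, 0.0444, 0.1033]
eef_rot: [0.028, 1.0, -0.005, -0.004]
contact_force: [-4.1, -1.1, 24.7]
opening: 0.003
finger_force: 12.4
```

Emit:
{"name": "step_arm", "arguments": {"steps": [[[0,0,0.2],[0,0,0]],[[0,0,0.2],[0,0,0]],[[0,0,0],[0,0,0]],[[0,0,0],[0,0,0]]]}}

```text
clock: 54.5
tool_pos: [0.5672, 0.0444, 0.1029]
eef_rot: [0.028, 1.0, -0.005, -0.003]
contact_force: [-12.5, -3.0, 56.0]
opening: 0.007
finger_force: 27.9
```

Emit:
{"name": "step_arm", "arguments": {"steps": [[[0,0,-1.1],[0,0,0]],[[0,0,-1.1],[0,0,0]],[[-2,0.1,0],[0,0,0]],[[-2,0.1,0],[0,0,0]],[[0,0,0.8],[0,0,0]],[[0,0,0.4],[0,0,0]],[[0,0,0.3],[0,0,0]],[[0,0,0.3],[0,0,0]],[[0,0,0],[0,0,0]],[[0,0,0],[0,0,0]]]}}

```text
clock: 55.75
tool_pos: [0.6051, 0.0439, 0.1033]
eef_rot: [0.027, 1.0, -0.006, -0.006]
contact_force: [-8.8, -2.1, 28.3]
opening: 0.002
finger_force: 13.6
```

Emit:
{"name": "step_arm", "arguments": {"steps": [[[0,0,-1],[0,0,0]],[[0,0,-1],[0,0,0]],[[0,3.2,0],[0,0,0]],[[0,3.2,0],[0,0,0]],[[0,3.2,0],[0,0,0]],[[0,0,0.8],[0,0,0]],[[0,0,0],[0,0,0]]]}}

```text
clock: 56.62
tool_pos: [0.6112, 0.1383, 0.1101]
eef_rot: [0.028, 1.0, -0.006, -0.007]
contact_force: [0.4, 0.1, -0.4]
opening: -0.001
finger_force: 0.0
```

Emit:
{"name": "step_arm", "arguments": {"steps": [[[0,0,0.4],[0,0,0]],[[0,0,0.4],[0,0,0]],[[0,0,0.3],[0,0,0]],[[0,0,0],[0,0,0]],[[0,0,0],[0,0,0]]]}}

```text
clock: 57.25
tool_pos: [0.6122, 0.1381, 0.1033]
eef_rot: [0.028, 1.0, -0.006, -0.005]
contact_force: [-5.8, -3.8, 24.0]
opening: 0.005
finger_force: 11.7
```

Emit:
{"name": "step_arm", "arguments": {"steps": [[[0,0,-1],[0,0,0]],[[0,0,-1],[0,0,0]],[[1.9,0.1,0],[0,0,0]],[[1.9,0.1,0],[0,0,0]],[[0,0,0.8],[0,0,0]],[[0,0,0.4],[0,0,0]],[[0,0,0.4],[0,0,0]],[[0,0,0.3],[0,0,0]],[[0,0,0],[0,0,0]],[[0,0,0],[0,0,0]]]}}

```text
clock: 58.5
tool_pos: [0.575, 0.1438, 0.1034]
eef_rot: [0.028, 1.0, -0.005, -0.005]
contact_force: [-3.2, -2.5, 16.6]
opening: 0.006
finger_force: 7.8
```

Emit:
{"name": "step_arm", "arguments": {"steps": [[[0,0,0.1],[0,0,0]],[[0,0,0],[0,0,0]],[[0,0,-1.1],[0,0,0]],[[0,0,-1],[0,0,0]],[[0.1,3,0],[0,0,0]],[[0.1,3,0],[0,0,0]],[[0.1,3,0],[0,0,0]],[[0,0,0.8],[0,0,0]],[[0,0,0],[0,0,0]]]}}

```text
clock: 59.62
tool_pos: [0.5758, 0.2323, 0.1117]
eef_rot: [0.028, 1.0, -0.006, -0.006]
contact_force: [-0.2, -0.9, -0.2]
opening: 0.003
finger_force: 0.0
```

Emit:
{"name": "step_arm", "arguments": {"steps": [[[0,0,0.4],[0,0,0]],[[0,0,0.4],[0,0,0]],[[0,0,0.4],[0,0,0]],[[0,0,0],[0,0,0]],[[0,0,0],[0,0,0]]]}}

```text
clock: 60.25
tool_pos: [0.5764, 0.233, 0.1029]
eef_rot: [0.028, 1.0, -0.005, -0.005]
contact_force: [-2.6, -2.9, 15.7]
opening: 0.008
finger_force: 8.1
```

Emit:
{"name": "step_arm", "arguments": {"steps": [[[0,0,0.1],[0,0,0]],[[0,0,0],[0,0,0]],[[0,0,-1.1],[0,0,0]],[[0,0,-1],[0,0,0]],[[-1.8,0,0],[0,0,0]],[[-1.8,0,0],[0,0,0]],[[0,0,0.8],[0,0,0]],[[0,0,0.4],[0,0,0]],[[0,0,0.4],[0,0,0]],[[0,0,0.4],[0,0,0]],[[0,0,0],[0,0,0]],[[0,0,0],[0,0,0]]]}}

```text
clock: 61.75
tool_pos: [0.612, 0.2321, 0.1005]
eef_rot: [0.027, 1.0, -0.004, -0.006]
contact_force: [-0.3, -0.8, 0.9]
opening: 0.004
finger_force: 0.0
```

Emit:
{"name": "step_arm", "arguments": {"steps": [[[0,0,0.1],[0,0,0]],[[0,0,0],[0,0,0]],[[0,0,0],[0,0,0]]]}}

```text
clock: 62.12
tool_pos: [0.612, 0.232, 0.0995]
eef_rot: [0.028, 1.0, -0.004, -0.006]
contact_force: [0.6, 0.3, -0.2]
opening: 0.005
finger_force: 0.0
```

Emit:
{"name": "step_arm", "arguments": {"steps": [[[0,0,-2],[0,0,0]],[[0,0,-3],[0,0,0]],[[0,0,-3],[0,0,0]],[[1,4,0],[0,0,0]],[[2,4,0],[0,0,0]],[[2,4,0],[0,0,0]],[[2,2,0],[0,0,0]],[[0,0,0],[0,0,0]]]}}

```text
clock: 63.12
tool_pos: [0.5486, 0.3795, 0.1806]
eef_rot: [0.025, 1.0, -0.003, -0.006]
contact_force: [0.1, -0.0, -0.5]
opening: 0.007
finger_force: 0.0
```

Run:
```python
from h import *
st(); s=snap('top','c11',(95,145,290,255),4); snap('side','c11s')
hsv=cv2.cvtColor(s['img'],cv2.COLOR_RGB2HSV)
m=cv2.inRange(hsv,(5,150,90),(20,255,255)); m=cv2.morphologyEx(m,cv2.MORPH_OPEN,np.ones((2,2)))
d=cv2.distanceTransform(m,cv2.DIST_L2,5)
n,l,stt,c=cv2.connectedComponentsWithStats((d>3.5).astype(np.uint8))
for i in range(1,n): print(c[i],stt[i,4],at(s,*c[i],.084)[:2])
go([.5423,.382,.1])
```

```text
t 63.125 pos [0.5486 0.3795 0.1806] F [ 0.0812 -0.0251 -0.5484] open 0.00743994910367143 ff 0.0
R
 [[-0.9987  0.0498 -0.0116]
 [ 0.0499  0.9987 -0.0057]
 [ 0.0114 -0.0063 -0.9999]]
[217.1471 190.6765] 34 [0.61   0.1407]
[255.0278 191.9167] 36 [0.6062 0.0442]
[216.4242 204.5758] 33 [0.5742 0.1419]
[254.3333 205.7778] 36 [0.5705 0.0458]
[188.6786 210.3214] 28 [0.56   0.2118]
[187.4138 224.2759] 29 [0.5246 0.214 ]
shift cm [0.9168 0.6928 7.9832]
```

Emit:
{"name": "step_arm", "arguments": {"steps": [[[0.4,-3.4,0],[-0.3,-0.65,0.5]],[[0.4,-3.4,0],[0,0,0]],[[0.4,-3.4,0],[0,0,0]],[[0.4,-3.4,0],[0,0,0]],[[0.4,-3.0,0],[0,0,0]],[[0,0,0],[0,0,0]],[[0,0,0],[0,0,0]],[[0,0,0],[0,0,0]]], "claw": 1}}

```text
clock: 64.22
tool_pos: [0.5209, 0.2131, 0.18]
eef_rot: [0.031, 1.0, -0.001, 0.001]
contact_force: [-1.1, 0.5, -0.5]
opening: 0.887
finger_force: 0.0
```

Run:
```python
from h import *
st(); go([.520,.2143,.066])
```

```text
t 64.225 pos [0.5209 0.2131 0.18  ] F [-1.121   0.5001 -0.4961] open 0.8869093284641272 ff 0.0
R
 [[-0.998   0.0629  0.001 ]
 [ 0.0629  0.998  -0.0026]
 [-0.0011 -0.0025 -1.    ]]
shift cm [ 0.1067  0.1413 11.3965]
```

Emit:
{"name": "step_arm", "arguments": {"steps": [[[0.1,0.14,2.5],[0,0,0]],[[0,0,2],[0,0,0]],[[0,0,2],[0,0,0]],[[0,0,2],[0,0,0]],[[0,0,1.5],[0,0,0]],[[0,0,1.4],[0,0,0]],[[0,0,0],[0,0,0]]], "claw": 1}}

```text
clock: 65.1
tool_pos: [0.519, 0.2129, 0.0649]
eef_rot: [0.032, 0.999, -0.002, -0.0]
contact_force: [0.1, 0.0, -0.0]
opening: 0.996
finger_force: 0.0
```

Emit:
{"name": "step_arm", "arguments": {"steps": [[[0,0,0],[0,0,0]],[[0,0,0],[0,0,0]],[[0,0,0],[0,0,0]],[[0,0,0],[0,0,0]],[[0,0,0],[0,0,0]],[[0,0,0],[0,0,0]]], "claw": -1, "grip_force": 25}}

```text
clock: 65.85
tool_pos: [0.5197, 0.2138, 0.0663]
eef_rot: [0.032, 0.999, -0.001, 0.001]
contact_force: [-1.1, 2.1, 4.8]
opening: 0.684
finger_force: 24.7
```

Emit:
{"name": "step_arm", "arguments": {"steps": [[[0,0.4,0],[0,0,0]],[[0,0.5,0],[0,0,0]],[[0,0.5,0],[0,0,0]],[[0,0.5,0],[0,0,0]],[[0,0.3,0],[0,0,0]],[[0,0,0],[0,0,0]]]}}

```text
clock: 66.6
tool_pos: [0.522, 0.2314, 0.0663]
eef_rot: [0.033, 0.999, -0.005, 0.001]
contact_force: [-0.6, -4.3, 9.4]
opening: 0.683
finger_force: 24.7
```

Emit:
{"name": "step_arm", "arguments": {"steps": [[[0,0.4,0],[0,0,0]],[[0,0.4,0],[0,0,0]],[[0,0,0],[0,0,0]]]}}

```text
clock: 66.97
tool_pos: [0.5226, 0.2396, 0.0663]
eef_rot: [0.033, 0.999, -0.005, 0.001]
contact_force: [-0.2, -4.6, 9.6]
opening: 0.681
finger_force: 24.7
```

Emit:
{"name": "step_arm", "arguments": {"steps": [[[0,0,0],[0,0,0]],[[0,0,0],[0,0,0]],[[0,0,0],[0,0,0]],[[0,0,0],[0,0,0]],[[0,0,-2],[0,0,0]],[[0,0,-4],[0,0,0]],[[0,0,0],[0,0,0]]], "claw": 0.9}}

```text
clock: 67.85
tool_pos: [0.5229, 0.2443, 0.1281]
eef_rot: [0.032, 0.999, -0.0, 0.002]
contact_force: [-0.5, 0.4, 0.8]
opening: 0.95
finger_force: 0.0
```

Emit:
{"name": "step_arm", "arguments": {"steps": [[[3,0,0],[0,0,0]],[[4,0,0],[0,0,0]],[[4,0,0],[0,0,0]],[[0,0,0],[0,0,0]],[[0,0,0],[0,0,0]],[[0,0,0],[0,0,0]]], "claw": -0.05}}

```text
clock: 68.6
tool_pos: [0.413, 0.25, 0.1253]
eef_rot: [0.033, 0.999, -0.002, 0.001]
contact_force: [0.2, 0.1, -0.2]
opening: 0.475
finger_force: 0.0
```

```bash
cat >> h.py <<'E'
def lids():
    s=snap('top','_l')
    hsv=cv2.cvtColor(s['img'],cv2.COLOR_RGB2HSV)
    m=cv2.inRange(hsv,(5,150,90),(20,255,255)); m=cv2.morphologyEx(m,cv2.MORPH_OPEN,np.ones((2,2)))
    d=cv2.distanceTransform(m,cv2.DIST_L2,5)
    n,l,stt,c=cv2.connectedComponentsWithStats((d>3.5).astype(np.uint8))
    for i in range(1,n): print(c[i],stt[i,4],at(s,*c[i],.084)[:2])
E
python3 - <<'E'
from h import *
st(); lids()
E
```

```text
t 68.6 pos [0.413  0.25   0.1253] F [ 0.2343  0.0746 -0.2407] open 0.4745535021413573 ff 0.0
R
 [[-0.9979  0.0655  0.0011]
 [ 0.0655  0.9978 -0.0036]
 [-0.0014 -0.0035 -1.    ]]
[217.1429 190.7714] 35 [0.6098 0.1407]
[255.0278 191.9167] 36 [0.6062 0.0442]
[216.4242 204.5758] 33 [0.5742 0.1419]
[254.3333 205.7778] 36 [0.5705 0.0458]
[179.7143 208.9714] 35 [0.5636 0.2347]
[178.4286 222.9429] 35 [0.5281 0.2367]
```

Emit:
{"name": "step_arm", "arguments": {"steps": [[[0,-0.5,3],[0,0,0]],[[0,0,3.3],[0,0,0]],[[-1.5,0,0],[0,0,0]],[[-1.5,0,0],[0,0,0]],[[-1.5,0,0],[0,0,0]],[[-1.5,0,0],[0,0,0]],[[-0.7,0,0],[0,0,0]],[[-0.7,0,0],[0,0,0]],[[-0.7,0,0],[0,0,0]],[[-0.7,0,0],[0,0,0]],[[-0.7,0,0],[0,0,0]],[[-0.7,0,0],[0,0,0]]]}}

```text
clock: 70.15
tool_pos: [0.513, 0.2382, 0.0625]
eef_rot: [0.032, 0.999, -0.002, -0.0]
contact_force: [-1.8, 0.0, -0.2]
opening: 0.476
finger_force: 1.2
```

Emit:
{"name": "step_arm", "arguments": {"steps": [[[-0.7,0,0],[0,0,0]],[[-0.7,0,0],[0,0,0]],[[-0.7,0,0],[0,0,0]],[[-0.7,0,0],[0,0,0]]]}}

```text
clock: 70.65
tool_pos: [0.5416, 0.2364, 0.0626]
eef_rot: [0.032, 0.999, -0.002, 0.0]
contact_force: [-1.7, -0.1, 0.0]
opening: 0.478
finger_force: 1.0
```

Emit:
{"name": "step_arm", "arguments": {"steps": [[[2,0,0],[0,0,0]],[[3,0,0],[0,0,0]],[[4,0,0],[0,0,0]],[[4,0,0],[0,0,0]],[[0,0,-3],[0,0,0]],[[0,0,-5],[0,0,0]],[[0,0,0],[0,0,0]]], "claw": -1}}

```text
clock: 71.53
tool_pos: [0.4141, 0.2469, 0.1455]
eef_rot: [0.032, 0.999, 0.001, 0.003]
contact_force: [0.5, 0.7, -0.5]
opening: 0.004
finger_force: 0.0
```

Run:
```python
from h import *
st(); lids()
```

```text
t 71.525 pos [0.4141 0.2469 0.1455] F [ 0.4619  0.7206 -0.5204] open 0.003846697357278046 ff 0.0
R
 [[-0.9979  0.0645  0.0068]
 [ 0.0645  0.9979  0.0014]
 [-0.0067  0.0018 -1.    ]]
[182.5484 189.7097] 31 [0.6132 0.2291]
[217.1429 190.7714] 35 [0.6098 0.1407]
[255.0278 191.9167] 36 [0.6062 0.0442]
[180.9688 203.5625] 32 [0.5774 0.2319]
[216.4242 204.5758] 33 [0.5742 0.1419]
[254.3333 205.7778] 36 [0.5705 0.0458]
```

Emit:
{"name": "step_arm", "arguments": {"steps": [[[-4,-0.1,0],[0,0.4,0]],[[-4,-0.1,0],[0,0,0]],[[-4,-0.1,0],[0,0,0]],[[-4.4,-0.15,0],[0,0,0]],[[0,0,0],[0,0,0]],[[0,0,3],[0,0,0]],[[0,0,0],[0,0,0]],[[0,0,0],[0,0,0]]]}}

```text
clock: 72.58
tool_pos: [0.5739, 0.2304, 0.1118]
eef_rot: [0.031, 0.999, -0.002, -0.004]
contact_force: [0.0, -0.2, -0.2]
opening: 0.003
finger_force: 0.0
```

Emit:
{"name": "step_arm", "arguments": {"steps": [[[0,0,0.5],[0,0,0]],[[0,0,0.4],[0,0,0]],[[0,0,0.4],[0,0,0]],[[0,0,0],[0,0,0]],[[0,0,0],[0,0,0]]]}}

```text
clock: 73.2
tool_pos: [0.5748, 0.2306, 0.1032]
eef_rot: [0.032, 0.999, -0.002, -0.002]
contact_force: [-7.6, -4.7, 30.5]
opening: 0.002
finger_force: 15.1
```

Low lid home. Now the high lid.

Emit:
{"name": "step_arm", "arguments": {"steps": [[[0,0,-1.1],[0,0,0]],[[0,0,-1],[0,0,0]],[[-1.9,0,0],[0,0,0]],[[-1.9,0,0],[0,0,0]],[[0,0,0.8],[0,0,0]],[[0,0,0.4],[0,0,0]],[[0,0,0.4],[0,0,0]],[[0,0,0.3],[0,0,0]],[[0,0,0],[0,0,0]],[[0,0,0],[0,0,0]]]}}

```text
clock: 74.45
tool_pos: [0.6112, 0.2279, 0.1034]
eef_rot: [0.031, 0.999, -0.002, -0.004]
contact_force: [-6.5, -3.6, 20.0]
opening: 0.007
finger_force: 9.8
```

Emit:
{"name": "step_arm", "arguments": {"steps": [[[0,0,-2],[0,0,0]],[[0,0,-3],[0,0,0]],[[1,3.8,0],[0,0,0]],[[2,3.8,0],[0,0,0]],[[2,3.8,0],[0,0,0]],[[2.6,3.6,0],[0,0,0]],[[0,0,0],[0,0,0]],[[0,0,0],[0,0,0]]]}}

```text
clock: 75.45
tool_pos: [0.5469, 0.3816, 0.1506]
eef_rot: [0.032, 0.999, -0.002, -0.003]
contact_force: [0.2, 0.2, -0.5]
opening: 0.004
finger_force: 0.0
```

Run:
```python
from h import *
st(); lids(); go([.5423,.382,.08])
s=snap('side','c12',(120,90,330,250),3.5)
```

```text
t 75.45 pos [0.5469 0.3816 0.1506] F [ 0.2394  0.1791 -0.4758] open 0.00405370784755896 ff 0.0
R
 [[-0.9979  0.0638 -0.006 ]
 [ 0.0638  0.998  -0.0046]
 [ 0.0057 -0.005  -1.    ]]
[182.5484 189.7097] 31 [0.6132 0.2291]
[217.1471 190.6765] 34 [0.61   0.1407]
[255.0278 191.9167] 36 [0.6062 0.0442]
[181.1034 203.5172] 29 [0.5776 0.2316]
[216.4242 204.5758] 33 [0.5742 0.1419]
[254.3333 205.7778] 36 [0.5705 0.0458]
shift cm [0.4857 0.1301 7.0527]
```

View pics/c12.png

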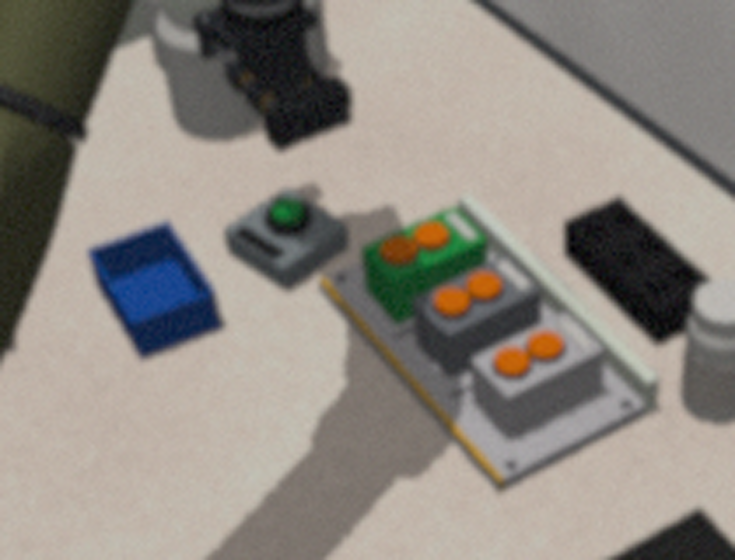

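Emit:
{"name": "step_arm", "arguments": {"steps": [[[0.5,0.1,3],[0,0,0]],[[0,0,3],[0,0,0]],[[0,0,1],[0,0,0]],[[0,0,0.5],[0,0,0]],[[0,0,0],[0,0,0]]]}}

```text
clock: 76.18
tool_pos: [0.5418, 0.3831, 0.0763]
eef_rot: [0.032, 0.999, -0.002, -0.003]
contact_force: [0.3, -1.9, 1.9]
opening: 0.004
finger_force: 0.7
```

Emit:
{"name": "step_arm", "arguments": {"steps": [[[0,0,0.4],[0,0,0]],[[0,0,0.4],[0,0,0]],[[0,0,0.2],[0,0,0]],[[0,0,0],[0,0,0]]]}}

```text
clock: 76.68
tool_pos: [0.542, 0.3838, 0.0701]
eef_rot: [0.032, 0.999, -0.002, -0.002]
contact_force: [-5.0, -6.7, 27.9]
opening: 0.008
finger_force: 13.9
```

Emit:
{"name": "step_arm", "arguments": {"steps": [[[0,0,0],[0,0,0]],[[0,0,0],[0,0,0]],[[0,0,-2],[0,0,0]],[[0,0,-4],[0,0,0]],[[0,0,-5],[0,0,0]],[[0,0,-5],[0,0,0]],[[0,0,0],[0,0,0]],[[0,0,0],[0,0,0]]]}}

```text
clock: 77.68
tool_pos: [0.5416, 0.3837, 0.2249]
eef_rot: [0.032, 0.999, -0.002, -0.004]
contact_force: [-0.1, -0.1, -0.5]
opening: 0.003
finger_force: 0.0
```

Run:
```python
from h import *
st(); lids()
print(finish_job())
```

```text
t 77.675 pos [0.5416 0.3837 0.2249] F [-0.0641 -0.1249 -0.4794] open 0.002554082713610697 ff 0.0
R
 [[-0.998   0.0634 -0.0075]
 [ 0.0635  0.998  -0.0041]
 [ 0.0072 -0.0046 -1.    ]]
[182.5484 189.7097] 31 [0.6132 0.2291]
[217.1471 190.6765] 34 [0.61   0.1407]
[255.0278 191.9167] 36 [0.6062 0.0442]
[181.1034 203.4483] 29 [0.5777 0.2316]
[216.4242 204.5758] 33 [0.5742 0.1419]
[254.3333 205.7778] 36 [0.5705 0.0458]
the job is handed in; nothing more can be done
None
```

The green, grey and aluminium blocks lie flat on the deck, one per bay, with all six lids pressed home. I pressed the start button last and handed the job in at 77.7 s; the green block got knocked partway through, so I put it back and pressed its lids again before the button.

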